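Pack the dressing cartons into the supply rack

TASK

Stand the two tall cartons from the table upright in the rack beside the one already there, square and back against the rear rail (either order), then press the stop up firmly so that the whole row is tight between it and the end wall, without crushing the cartons. Let go of everything, and leave the other things on the table where they are, with no carton tipped over on the way.

Things in the scene. Friction and masses are not known exactly. Their poses are not given: they have to be found in the camera images.
- rack: fixed steel rack; origin: centre of its underside on the table; x from its open front to its rear, y along the row towards the end wall, z up. Floor 130 (x) x 312 (y) mm, its top at z = 8 mm. End wall: inner face at y = +150 mm, 150 mm high, x from -65 mm. A carton in the rack stands with its top at z = 158 mm
- rack_rail (a point): middle of the top of the low rear rail's inner face (rack x = +60, y = 0, z = 40 mm). A carton standing fully back touches the rail: its centre is then at rack x = +12.5 mm, its front face at x = -35 mm
- rack_shelf (a point): middle of the frontmost bar of the wire shelf over the rack (rack x = 0, y = 0, z = 210 mm; bars 8 mm thick, over the full length and back to the rear; end brackets down to z = 200, small boxes on it up to z = 250 mm). Cartons go in under it from the front, held near their front top edge by a gripper tilted 30 to 45 degrees, fingers pointing forward and down, wrist towards the robot
- stop (a joint): the sliding end stop, in m: 0 = drawn fully back, clear width between end wall and stop face 260 mm; grows as it moves to the end wall (rack +y): clear width = 260 mm - value; range 0 to 0.2. About 2 N of friction, stays where left. Plate 6 mm thick, 90 mm deep (rack x -38 to +52), top at z = 90 mm. The three cartons together are 120 mm thick: a tight row reads 0.140
- stop_handle (a point): centre of the top of the stop's handle: an upright black tab 16 mm thick (rack y), 24 mm deep (rack x), from 15 to 82 mm above the table (this point: z = 82), in front of the rack at rack x = -95 mm, 3 mm behind the stop's pressing face in y (rack y = -113 mm + joint value). Can be gripped from above, and moves the stop both ways
- carton_a: upright closed paper carton, white with a plain green band, 95 deep (its x) x 34 thick (its y) x 150 tall mm, about 0.11 to 0.22 kg; origin at the centre of its underside, z up; stands on the table to the right of the rack, its x pointing away from the robot to within about 0.35 rad
- carton_b: upright closed paper carton, white with a plain green band, 95 deep (its x) x 46 thick (its y) x 150 tall mm, about 0.11 to 0.22 kg; origin at the centre of its underside, z up; stands on the table to the right of the rack, its x pointing away from the robot to within about 0.35 rad (a and b may change places)
- carton_c: upright closed paper carton, white with a plain green band, 95 deep (its x) x 40 thick (its y) x 150 tall mm, about 0.11 to 0.22 kg; origin at the centre of its underside, z up; already stands loosely in the rack, 2 to 15 mm from the end wall
- short_carton: bystander, a short carton 70 x 60 x 85 mm behind the tall ones; origin at its underside
- bottle: bystander, white plastic bottle, 64 mm diameter, 170 mm high; origin at its underside
- tape_roll: bystander, white roll 90 mm diameter, 25 mm high, lying flat on the table towards the robot; origin at its underside
- jar: bystander, amber jar 76 mm diameter, 95 mm high, behind the rack; origin at its underside
Not all that is in view belongs to the job. What is shaped like the carton_a but purple or red is not meant.

How it is judged:
By the outcome, as a careful person would: the job done as asked, in the order asked, and still so for the second after the job is handed in, with the robot touching nothing.
It also fails if it takes over 72 s, if anything falls off the work surface, if the arm or the gripper's body presses on something with over 40 N, if the wrist force passes 120 N, or if a joint passes its speed limit or range.

ROBOT

A 6-joint arm with a two-finger parallel gripper is mounted at the origin on the work surface. World frame = base frame: x ahead of the robot, y to its left, z up, the work surface at z = 0. Lengths are in m, angles in degrees, forces in N, time in s.
With the tool pointing down it reaches from about 0.375 to 0.9 m from the base axis. Payload 3.1 kg.
Tool frame: the origin (TCP) lies at the very end of the fingers, on their centre line; the grasp point (between the pads) lies 19 mm behind it; z points along the fingers, y is the line along which they close (so a half turn about z gives the same grasp; the last joint's range is limited). The gripper opens to 87 mm and grips with 3 to 60 N. Pads are 19 mm wide; open, the fingers measure 117 mm over their backs; the gripper's body (75 mm by 190 mm) begins 51 mm behind the grasp point.
Start: joints at [-87.29, 30.224, 82.088, -0, 67.689, -10.227], TCP at [0.14, -0.609, 0.223] pointing down, gripper open.
Joint ranges: [-176.69, 176.69], [-43.24, 126.21], [12.49, 139.97], [-82, 262], [0, 151.66], [-163.58, 163.58]. Speed limits (degrees/s): [159.86, 159.86, 180, 180, 180, 180].

INTERFACE

Orientations are given as a 3x3 rotation matrix whose columns are the frame's x, y, z axes.
In Python, from rig import bot gives the robot as it stands.
- The arm moves only by the tool move_arm, never from a script. Its argument "increments" is a list of rows, each an object with "xyz": the shift along the tool's x, y, z in mm, a list of three; "roll": the turn about the tool's z in rad; "grip": the opening in per cent of the stroke, from 0 (shut) to 100 (fully open). A call has 1 to 5 rows; each row shifts and turns the commanded pose from where the row before left it, along the tool's axes as they then stand; what a row does not reach is not made up. A row lasts 1/12 s, in which the tool goes at most 41.7 mm and 7.16 degrees, less where a joint would pass 70% of its speed; a pose out of reach is approached as far as the arm can. A call is refused whole if a number of a shift passes 41.7 or a number of a turn 0.125, either way. A call with a gripper value outside its range is refused whole. The fingers move at their own pace and stop on an object; the grip force is fixed at half the most. Time passes only in rows, so rows that do not move let the fingers close. It gives the time, the measured TCP pose, the force, the opening and the grip force at its end, in the units of the state.
- bot.read_state(): the state, without advancing time (a new reading comes with each control period).
- bot.capture(name): name is "side" or "top"; returns (picture, depth): 420x560x3 uint8, red, green, blue; 420x560 float32, m along the optical axis (not along the pixel's ray), 0 where there is no reading.
- bot.camera_model(name): a dict with "intrinsics" (3x3 intrinsics, pixels), "rvec" (rotation vector, rad) and "tvec" (3), from world to camera coordinates, as OpenCV has them. Camera axes: x right, y down, z forward; pixel columns grow to the right and rows downward; lengths in m; the calibration is good to about 2 mm. A picture is of the moment at which its call begins. camera_model takes no time and is no camera call.
- bot.hand_in(): hands the job in; it is judged then, once.
Trained networks look in the newest picture that a camera, given by its name, has taken for a name from the list of things; names that differ only in an ending like _2 or _b are one class to them, and where a whole thing is asked for, a point or a joint stands for the part that bears it (a point fixed in the world has none). Each returns a list of dicts, best first, with "conf" (0 to 1); they miss things now and then, are a little off and sometimes report something else, mostly with a low value. They report only what shows in the picture. A call takes as long as a camera call. They do not tell look-alikes from the thing itself.
- bot.spot_in(label, camera): "at" ([x, y, z] in m, in the coordinates of the camera as it stood for that picture, good to about 4 mm: the middle of the surface that is visible of it).
- bot.trace(label, camera): "mask" (420x560 bool, what is visible of it).
The state is a dict: "time_s": time; "joint_positions": joint angles; "qvel": joint speeds; "tau": joint torques, N m; "position": TCP position; "tcp_rot": TCP orientation; "force": force on the tool from outside, world axes, zero at the start; "moment": the same for the moment, N m; "opening": opening from 0.0 (shut) to 1.0 (fully open); "grasp_force": force on a finger pad.
Only numpy, scipy, OpenCV 4.12 (cv2) and the standard library are available. Lean on these libraries where they do the work, as an engineer would, in place of code of your own. Each camera call takes 0.05 s, during which the arm holds its last target. There are 200 camera calls.

## Working session

There is one attempt and no reset: what is moved stays moved. The work goes in short steps, Python scripts to look and compute and a tool call to move; the robot and the scene stay as the last step left them, time stands still between calls to the robot, and variables do not carry over. Pictures are saved under pics/ and viewed, at most 10 in all, crops included, and the job is handed in when it is done.

Besides the shell and the picture viewer there is one more tool, called after ">>>" as name(argument=value, ...), one argument or row to a line, values as JSON. move_arm: Moves the arm, as the interface text tells. Its arguments: {"type":"object","properties":{"increments":{"type":"array"}},"required":["increments"]}

```bash
mkdir -p pics; ls; cat > h.py <<'E'
import numpy as np, cv2
from rig import bot
def cam(n):
    m=bot.camera_model(n); R=cv2.Rodrigues(np.array(m["rvec"],float))[0]
    return np.array(m["intrinsics"],float),R,np.array(m["tvec"],float).ravel()
def towld(p,n):
    K,R,t=cam(n); return R.T@(np.array(p)-t)
def cloud(d,n,mask=None):
    K,R,t=cam(n); v,u=np.nonzero((d>0)&(mask if mask is not None else True)); z=d[v,u]
    P=np.stack([(u-K[0,2])/K[0,0]*z,(v-K[1,2])/K[1,1]*z,z],1)
    return (P-t)@R, u, v
def proj(p,n):
    K,R,t=cam(n); q=K@(R@np.array(p)+t); return q[:2]/q[2]
E
python3 - <<'E'
from h import *
np.set_printoptions(precision=4,suppress=True)
for n in("side","top"):
    im,d=bot.capture(n); cv2.imwrite(f"pics/{n}0.png",im[:,:,::-1]); np.save(f"{n}0.npy",d)
    K,R,t=cam(n); print(n,-R.T@t,R[2],K[0,0])
    for l in ["rack","rack_rail","rack_shelf","stop","stop_handle","carton_a","short_carton","bottle","tape_roll","jar"]:
        print(l,[(np.round(towld(o["at"],n),3).tolist(),proj(towld(o["at"],n),n).astype(int).tolist(),round(o["conf"],2)) for o in bot.spot_in(l,n)])
E
```

```text
pics
side [0.0692 0.877  0.806 ] [ 0.3715 -0.751  -0.5459] 430.16461867471617
rack [([0.617, 0.166, 0.083], [218, 263], 0.76)]
rack_rail [([0.621, 0.168, 0.078], [216, 265], 0.62)]
rack_shelf [([0.617, 0.171, 0.081], [217, 265], 0.91)]
stop [([0.608, -0.012, 0.048], [254, 238], 0.88)]
stop_handle [([0.606, -0.009, 0.046], [254, 239], 0.78)]
carton_a [([0.552, -0.147, 0.087], [290, 209], 0.92), ([0.605, 0.214, 0.158], [208, 252], 0.9), ([0.568, -0.324, 0.101], [307, 179], 0.79), ([0.748, -0.337, 0.089], [263, 171], 0.7), ([0.391, -0.228, 0.097], [348, 204], 0.69), ([0.343, 0.166, 0.111], [315, 284], 0.66), ([0.215, -0.224, 0.015], [401, 240], 0.57)]
short_carton [([0.738, -0.194, 0.039], [246, 202], 0.69)]
bottle [([0.553, -0.149, 0.086], [290, 209], 0.66), ([0.762, -0.075, 0.08], [221, 208], 0.62)]
tape_roll [([0.358, -0.062, 0.02], [339, 257], 0.79)]
jar [([0.79, 0.167, 0.063], [166, 253], 0.8), ([0.762, -0.08, 0.081], [222, 207], 0.57)]
top [ 0.4329 -0.0272  0.9952] [ 0.1086  0.0031 -0.9941] 390.19491465650407
rack [([0.628, 0.088, 0.069], [229, 167], 0.98)]
rack_rail [([0.628, 0.091, 0.068], [228, 167], 0.86)]
rack_shelf [([0.628, 0.095, 0.073], [226, 167], 0.77)]
stop [([0.568, -0.017, 0.086], [273, 191], 0.53)]
stop_handle [([0.563, -0.017, 0.081], [272, 194], 0.47)]
carton_a [([0.584, -0.333, 0.146], [416, 182], 0.88), ([0.558, -0.16, 0.149], [338, 193], 0.76), ([0.245, -0.24, 0.145], [375, 340], 0.76), ([0.358, 0.115, 0.147], [209, 283], 0.74), ([0.748, -0.342, 0.12], [414, 114], 0.7), ([0.588, 0.197, 0.137], [176, 178], 0.63), ([0.405, -0.26, 0.148], [384, 264], 0.58)]
short_carton [([0.752, -0.206, 0.088], [352, 116], 0.88), ([0.627, 0.093, 0.072], [227, 167], 0.66)]
bottle [([0.76, -0.089, 0.113], [305, 109], 0.66), ([0.751, -0.205, 0.087], [352, 117], 0.54), ([0.553, -0.156, 0.15], [336, 194], 0.43), ([0.588, 0.197, 0.14], [176, 177], 0.17)]
tape_roll [([0.369, -0.066, 0.027], [291, 276], 0.89)]
jar []
```

```bash
python3 -c "
import cv2,numpy as np
a=cv2.imread('pics/side0.png');b=cv2.imread('pics/top0.png')
print(a.shape)"
```

```text
(420, 560, 3)
```

View pics/side0.png

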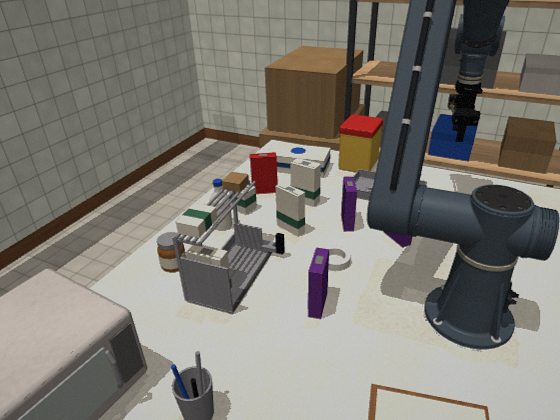

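View pics/top0.png

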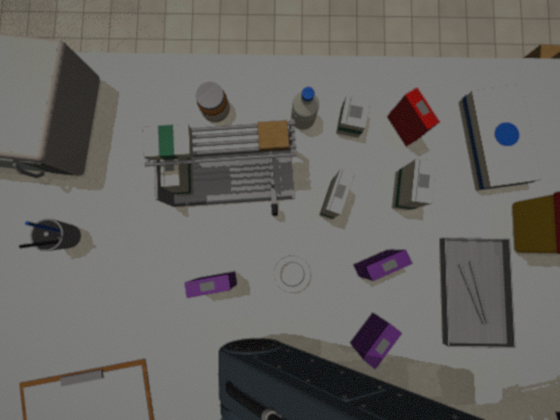

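The top view shows two white cartons with a green band, at (338,193) and (416,182). Similar shapes are the purple ones at (209,285), (384,264) and (375,340), and the red one at (414,114). Carton_c is in the rack at (176,178), and the stop handle is at (273,210). The two white ones fit the description; next I measure them and confirm in an enlarged crop.

```bash
python3 - <<'E'
from h import *
np.set_printoptions(precision=4,suppress=True)
d=np.load("top0.npy"); im=cv2.imread("pics/top0.png")
P,u,v=cloud(d,"top")
def rect(m,name):
    q=P[m]; 
    if len(q)<5: print(name,len(q));return
    r=cv2.minAreaRect((q[:,:2]*1000).astype(np.float32)); print(name,len(q),"c",r[0],"sz",r[1],"ang",r[2],"z",np.median(q[:,2]))
def near(c,r): return np.hypot(P[:,0]-c[0],P[:,1]-c[1])<r
z=P[:,2]
rect(near((.558,-.16),.08)&(z>.142)&(z<.158),"P1")
rect(near((.584,-.333),.08)&(z>.142)&(z<.158),"P2")
rect(near((.588,.197),.07)&(z>.15)&(z<.166),"C")
rect(near((.55,-.015),.06)&(z>.074)&(z<.094),"handle+stop")
rect(near((.54,-.015),.025)&(z>.076)&(z<.088),"handle")
rect(near((.752,-.206),.07)&(z>.075)&(z<.095),"short")
rect(near((.76,-.089),.06)&(z>.1)&(z<.18),"bottle")
rect(near((.369,-.066),.07)&(z>.018)&(z<.032),"tape")
# shelf front bar / rack
m=(P[:,0]>.5)&(P[:,0]<.72)&(P[:,1]>-.08)&(P[:,1]<.3)
rect(m&(z>.195)&(z<.222),"shelf"); rect(m&(z>.225)&(z<.26),"boxes")
q=P[m&(z>.195)&(z<.222)]
# front edge: min x per y bin
for y in np.arange(-.06,.27,.03):
    k=q[(q[:,1]>y)&(q[:,1]<y+.03)]
    if len(k): print(round(y+.015,3),len(k),k[:,0].min().round(4),k[:,0].max().round(4))
q=P[m&(z>.14)&(z<.168)]; print("wall",len(q), q.min(0),q.max(0))
q=P[m&(z>.003)&(z<.014)]
r=cv2.minAreaRect((q[:,:2]*1000).astype(np.float32)); print("floor",r)
for y in np.arange(-.06,.27,.03):
    k=q[(q[:,1]>y)&(q[:,1]<y+.03)]
    if len(k): print(round(y+.015,3),len(k),k[:,0].min().round(4))
c1=cv2.resize(im[140:230,130:300],(800,424),interpolation=cv2.INTER_CUBIC)
c2=cv2.resize(im[150:225,300:450],(352,176),interpolation=cv2.INTER_CUBIC)
o=np.zeros((600,800,3),np.uint8);o[:424]=c1;o[424:,:352]=c2;cv2.imwrite("pics/crop1.png",o)
for n in("carton_a",):
  bot.capture("top")
  for o in bot.trace("carton_a","top"): 
    q,_,_=cloud(d,"top",o["mask"]); print(q.mean(0), o["conf"],o["mask"].sum())
E
```

```text
P1 679 c (562.4481811523438, -163.7951202392578) sz (34.28661346435547, 94.54852294921875) ang 71.14692687988281 z 0.1507065876755148
P2 947 c (588.7300415039062, -346.69635009765625) sz (47.043182373046875, 95.22562408447266) ang 83.41970825195312 z 0.1505139970366171
C 508 c (583.1416015625, 215.7976531982422) sz (86.96182250976562, 56.072357177734375) ang 2.953756093978882 z 0.15838908604868007
handle+stop 101 c (563.88232421875, -19.57904624938965) sz (91.69347381591797, 14.213744163513184) ang 1.0040209293365479 z 0.08337026412325839
handle 71 c (530.1158447265625, -20.170412063598633) sz (24.17266082763672, 14.168578147888184) ang 0.867062509059906 z 0.08241450435918725
short 736 c (767.1671142578125, -211.60565185546875) sz (60.047142028808594, 71.7432861328125) ang 79.2303466796875 z 0.08555426560828723
bottle 607 c (772.8424682617188, -89.42597961425781) sz (62.449615478515625, 55.78293991088867) ang 82.30753326416016 z 0.12374159005069989
tape 585 c (376.17059326171875, -65.40707397460938) sz (87.46797180175781, 86.2125473022461) ang 0.9898548722267151 z 0.02574450270017498
[... 442 characters left out ...]
22
0.165 76 0.6051 0.6793
0.195 67 0.6025 0.614
0.225 67 0.6001 0.6125
0.255 24 0.6 0.6171
wall 632 [ 0.5384 -0.0539  0.14  ] [0.694  0.2459 0.1628]
floor ((610.1007080078125, 109.9671859741211), (378.365478515625, 219.80816650390625), 89.95692443847656)
-0.045 573 0.5001
-0.015 388 0.5022
0.015 544 0.5043
0.045 547 0.5013
0.075 550 0.5009
0.105 566 0.5028
0.135 546 0.5024
0.165 558 0.5023
0.195 321 0.5014
0.225 146 0.5013
0.255 20 0.5003
0.285 40 0.5003
[0.3566 0.1152 0.1359] 0.93 910
[ 0.5854 -0.3367  0.1157] 0.91 1789
[ 0.4059 -0.2611  0.122 ] 0.81 1182
[0.5916 0.2001 0.1138] 0.77 933
[ 0.2409 -0.244   0.1144] 0.61 1587
[ 0.7477 -0.3401  0.1059] 0.6 1745
[ 0.5594 -0.1594  0.1283] 0.57 971
```

View pics/crop1.png

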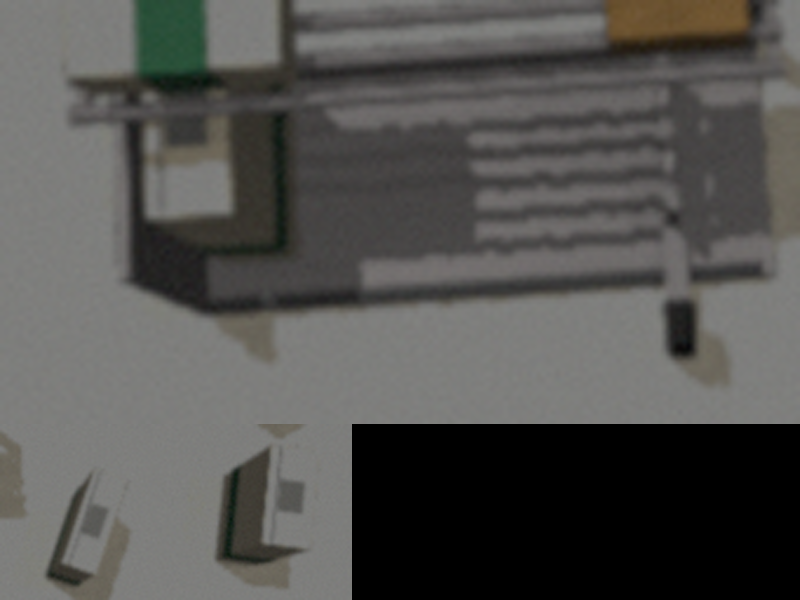

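The crop shows green bands on both white cartons (crop bottom left) and on carton_c in the rack (crop (215,170)). The stop handle is at crop (680,325). So the thin one at top (338,193) is carton_a and the thick one at (416,182) is carton_b. Purple and red are not meant.

```bash
cat >> h.py <<'E'
YR=np.radians(4.85); OR=np.array([.6151,.0902])
def r2w(x,y):  # rack mm -> world m
    c,s=np.cos(YR),np.sin(YR); return OR+np.array([c*x-s*y,s*x+c*y])/1000
def w2r(p):
    c,s=np.cos(YR),np.sin(YR); d=(np.asarray(p)[...,:2]-OR)*1000; return np.stack([c*d[...,0]+s*d[...,1],-s*d[...,0]+c*d[...,1]],-1)
def go(x,y,z,yaw=None,R=None,p=None):
    """tool-frame roll (rad) then shift (mm) to reach TCP xyz (m) with tool-y along world angle yaw+90 (mod pi)"""
    st=bot.read_state(); R=np.array(st["tcp_rot"]) if R is None else R; p=np.array(st["position"]) if p is None else p
    roll=0
    if yaw is not None:
        ty=R[:,1]; cur=np.arctan2(ty[1],ty[0]); e=(np.radians(yaw+90)-cur+np.pi/2)%np.pi-np.pi/2
        roll=-e   # tool z down
        R=R@cv2.Rodrigues(np.array([0,0,roll]))[0]
    d=R.T@(np.array([x,y,z])-p)*1000
    print("roll",round(roll,4),"shift",np.round(d,1)); return R,np.array([x,y,z])
E
python3 - <<'E'
from h import *
np.set_printoptions(precision=4,suppress=True)
s=bot.read_state(); print(s["time_s"],s["tcp_rot"],s["position"],s["opening"])
P,u,v=cloud(np.load("top0.npy"),"top"); rr=w2r(P); z=P[:,2]
# front bar yaw refit
m=(abs(rr[:,1])<150)&(rr[:,0]<12)&(z>.195)&(z<.222); r=cv2.minAreaRect(P[m,:2].astype(np.float32)*1000);print("bar",r, w2r(np.array(r[0])/1000))
m=(rr[:,0]>-70)&(rr[:,0]<-8)&(rr[:,1]>50)&(rr[:,1]<165)
k=rr[m&(z>.1545)&(z<.165)]; print("c top",len(k),np.percentile(k,[0,2,50,98,100],axis=0).T)
k2=k[k[:,0]>-30]; 
for a in range(-50,-8,8):
    j=k[(k[:,0]>=a)&(k[:,0]<a+8)]; 
    if len(j): print(a,j[:,1].min(),j[:,1].max())
for b in range(60,150,8):
    j=k[(k[:,1]>=b)&(k[:,1]<b+8)]
    if len(j): print("y",b,j[:,0].min())
k=rr[m&(z>.143)&(z<.153)]; print("wall",np.percentile(k,[0,2,50,98,100],axis=0).T)
m=(rr[:,0]>-110)&(rr[:,0]<0)&(rr[:,1]<-70)&(rr[:,1]>-130)&(z>.076)&(z<.096);k=rr[m&(rr[:,0]<-75)];print("handle",k.min(0),k.max(0)); k=rr[m&(rr[:,0]>-40)];print("plate",k.min(0),k.max(0))
# grasp a at offset -28
ya=-18.85; c=np.array([.5625,-.1638]); a=np.radians(ya); g=c-0.028*np.array([np.cos(a),np.sin(a)]); print("grasp a",g)
go(g[0],g[1],.223,ya)
yb=-6.6; c=np.array([.5887,-.3467]); a=np.radians(yb); g=c-0.028*np.array([np.cos(a),np.sin(a)]); print("grasp b",g)
go(g[0],g[1],.223,yb)
E
```

```text
1.2 [[ 0.9746  0.2239 -0.    ]
 [ 0.2239 -0.9746 -0.    ]
 [-0.      0.     -1.    ]] [ 0.1399 -0.6091  0.2226] 0.9956228807765355
bar ((618.6339111328125, 90.44095611572266), (14.395833015441895, 299.7958984375), 4.6729350090026855) [ 3.5416 -0.0587]
c top 251 [[-37.7263 -36.7422 -22.3519  -8.3223  -8.0323]
 [ 99.5987 100.8168 119.0734 138.8065 140.8103]]
-42 101.25181630009948 137.7797702689397
-34 100.03938409289665 138.80646803011686
-26 100.81680294046512 139.43422229974655
-18 99.59868532553728 140.81030231893695
-10 100.18864341110772 139.32572085612685
y 92 -15.193308018312605
y 100 -37.726311615123386
y 108 -37.276017138600565
y 116 -36.95775230265247
y 124 -36.12798767576398
y 132 -36.0604269384603
y 140 -14.780168864189442
wall [[-63.8255 -63.4651 -34.276   -8.7998  -8.1984]
 [ 99.9786 100.1361 151.1564 156.0319 156.8885]]
handle [-106.0671 -110.5256] [-81.8783 -95.0776]
plate [ -36.8923 -105.4677] [ -0.3542 -99.7168]
grasp a [ 0.536  -0.1548]
roll 0.5548 shift [ 228.  -557.9   -0.4]
grasp b [ 0.5609 -0.3435]
roll 0.341 shift [ 387.6 -312.2   -0.4]
```

>>> move_arm(
  increments=[
    {"xyz":[0,0,0],"roll":0.111,"grip":100},
    {"xyz":[0,0,0],"roll":0.111,"grip":100},
    {"xyz":[0,0,0],"roll":0.111,"grip":100},
    {"xyz":[0,0,0],"roll":0.111,"grip":100},
    {"xyz":[0,0,0],"roll":0.111,"grip":100},
  ],
)

```text
time_s: 1.62
position: [0.1399, -0.6091, 0.2226]
tcp_rot: [[0.944, -0.329, 0.0], [-0.329, -0.944, -0.0], [0.0, -0.0, -1.0]]
force: [-0.7, -0.3, -0.0]
opening: 1.001
grasp_force: 0.0
```

>>> move_arm(
  increments=[
    {"xyz":[11.4,-27.9,0],"roll":0,"grip":100},
    {"xyz":[11.4,-27.9,0],"roll":0,"grip":100},
    {"xyz":[11.4,-27.9,0],"roll":0,"grip":100},
    {"xyz":[11.4,-27.9,0],"roll":0,"grip":100},
    {"xyz":[11.4,-27.9,0],"roll":0,"grip":100},
  ],
)

```text
time_s: 2.03
position: [0.2397, -0.4945, 0.2226]
tcp_rot: [[0.946, -0.324, 0.0], [-0.324, -0.946, -0.0], [0.0, 0.0, -1.0]]
force: [0.9, 0.4, -0.6]
opening: 1.0
grasp_force: 0.0
```

>>> move_arm(
  increments=[
    {"xyz":[11.4,-27.9,0],"roll":0,"grip":100},
    {"xyz":[11.4,-27.9,0],"roll":0,"grip":100},
    {"xyz":[11.4,-27.9,0],"roll":0,"grip":100},
    {"xyz":[11.4,-27.9,0],"roll":0,"grip":100},
    {"xyz":[11.4,-27.9,0],"roll":0,"grip":100},
  ],
)

```text
time_s: 2.45
position: [0.3388, -0.3809, 0.2228]
tcp_rot: [[0.946, -0.324, 0.0], [-0.324, -0.946, -0.0], [0.0, 0.0, -1.0]]
force: [0.3, -0.6, 0.9]
opening: 0.998
grasp_force: 0.0
```

>>> move_arm(
  increments=[
    {"xyz":[11.4,-27.9,0],"roll":0,"grip":100},
    {"xyz":[11.4,-27.9,0],"roll":0,"grip":100},
    {"xyz":[11.4,-27.9,0],"roll":0,"grip":100},
    {"xyz":[11.4,-27.9,0],"roll":0,"grip":100},
    {"xyz":[11.4,-27.9,0],"roll":0,"grip":100},
  ],
)

```text
time_s: 2.87
position: [0.438, -0.2672, 0.2228]
tcp_rot: [[0.946, -0.323, 0.0], [-0.323, -0.946, -0.0], [0.0, 0.0, -1.0]]
force: [1.2, 0.0, -0.7]
opening: 0.999
grasp_force: 0.0
```

>>> move_arm(
  increments=[
    {"xyz":[11.4,-27.9,0],"roll":0,"grip":100},
    {"xyz":[11.4,-27.9,0],"roll":0,"grip":100},
    {"xyz":[11.4,-27.9,0],"roll":0,"grip":100},
    {"xyz":[11.4,-27.9,0],"roll":0,"grip":100},
    {"xyz":[11.4,-27.9,0],"roll":0,"grip":100},
  ],
)

```text
time_s: 3.28
position: [0.537, -0.1535, 0.2227]
tcp_rot: [[0.946, -0.323, 0.0], [-0.323, -0.946, -0.0], [0.0, 0.0, -1.0]]
force: [-0.3, 0.1, 0.9]
opening: 0.997
grasp_force: 0.0
```

```bash
python3 - <<'E'
from h import *
s=bot.read_state();print(s["position"],s["tcp_rot"],s["force"])
go(.536,-.1548,.106,-18.85)
E
```

```text
[ 0.53700184 -0.15351397  0.2227385 ] [[ 9.46323589e-01 -3.23220639e-01  2.87243720e-04]
 [-3.23220589e-01 -9.46323628e-01 -2.06116725e-04]
 [ 3.38446698e-04  1.02210035e-04 -9.99999938e-01]] [-0.3248988   0.12843862  0.86975986]
roll -0.0001 shift [ -0.6   1.5 116.7]
```

>>> move_arm(
  increments=[
    {"xyz":[-0.6,1.5,23.3],"roll":0,"grip":100},
    {"xyz":[0,0,23.3],"roll":0,"grip":100},
    {"xyz":[0,0,23.3],"roll":0,"grip":100},
    {"xyz":[0,0,23.3],"roll":0,"grip":100},
    {"xyz":[0,0,23.3],"roll":0,"grip":100},
  ],
)

```text
time_s: 3.7
position: [0.5354, -0.1559, 0.1053]
tcp_rot: [[0.946, -0.323, 0.001], [-0.323, -0.946, -0.0], [0.001, 0.0, -1.0]]
force: [0.2, -0.2, -0.3]
opening: 1.004
grasp_force: 0.0
```

>>> move_arm(
  increments=[
    {"xyz":[0,0,0],"roll":0,"grip":60},
    {"xyz":[0,0,0],"roll":0,"grip":50},
    {"xyz":[0,0,0],"roll":0,"grip":20},
    {"xyz":[0,0,0],"roll":0,"grip":20},
    {"xyz":[0,0,0],"roll":0,"grip":20},
  ],
)

```text
time_s: 4.12
position: [0.5361, -0.1566, 0.1077]
tcp_rot: [[0.946, -0.323, 0.003], [-0.323, -0.946, -0.002], [0.003, 0.001, -1.0]]
force: [0.1, -0.5, 0.0]
opening: 0.71
grasp_force: 0.0
```

>>> move_arm(
  increments=[
    {"xyz":[0,0,0],"roll":0,"grip":20},
    {"xyz":[0,0,0],"roll":0,"grip":20},
    {"xyz":[0,0,0],"roll":0,"grip":20},
    {"xyz":[0,0,0],"roll":0,"grip":20},
    {"xyz":[0,0,0],"roll":0,"grip":20},
  ],
)

```text
time_s: 4.53
position: [0.5351, -0.1561, 0.1063]
tcp_rot: [[0.946, -0.323, 0.0], [-0.323, -0.946, -0.0], [0.0, 0.0, -1.0]]
force: [-0.1, -0.4, 2.0]
opening: 0.386
grasp_force: 30.0
```

>>> move_arm(
  increments=[
    {"xyz":[0,0,-10],"roll":0,"grip":20},
    {"xyz":[0,0,-25],"roll":0,"grip":20},
    {"xyz":[0,0,-25],"roll":0,"grip":20},
    {"xyz":[0,0,-25],"roll":0,"grip":20},
    {"xyz":[0,0,-25],"roll":0,"grip":20},
  ],
)

```text
time_s: 4.95
position: [0.5346, -0.1557, 0.2174]
tcp_rot: [[0.946, -0.323, -0.001], [-0.323, -0.946, 0.0], [-0.001, -0.0, -1.0]]
force: [-0.7, -0.8, -0.8]
opening: 0.389
grasp_force: 30.0
```

>>> move_arm(
  increments=[
    {"xyz":[0,0,0],"roll":-0.0827,"grip":20},
    {"xyz":[0,0,0],"roll":-0.0827,"grip":20},
    {"xyz":[0,0,0],"roll":-0.0827,"grip":20},
    {"xyz":[0,0,0],"roll":-0.0827,"grip":20},
    {"xyz":[0,0,0],"roll":-0.0827,"grip":20},
  ],
)

```text
time_s: 5.37
position: [0.5347, -0.1558, 0.2165]
tcp_rot: [[0.996, 0.088, -0.0], [0.088, -0.996, 0.0], [-0.0, -0.0, -1.0]]
force: [-0.2, 0.4, -1.3]
opening: 0.39
grasp_force: 30.0
```

```bash
python3 - <<'E'
from h import *
im,d=bot.capture("side"); cv2.imwrite("pics/side1.png",im[:,:,::-1])
s=bot.read_state();print(s["position"],s["force"],s["opening"])
x,y=r2w(-88,55); R,p=go(x,y,.215,4.85)
x,y=r2w(-88,55); R,p=go(x,y,.122,4.85,R,p)
x,y=r2w(-48,55); R,p=go(x,y,.122,4.85,R,p)
E
```

```text
[ 0.53465775 -0.15575104  0.21643486] [-0.05192804 -0.19652952 -1.3623973 ] 0.3924049370240922
roll 0.0065 shift [  12.9 -293.3    1.5]
roll 0.0 shift [ 0.  0. 93.]
roll -0.0 shift [40.  0. -0.]
```

View pics/side1.png

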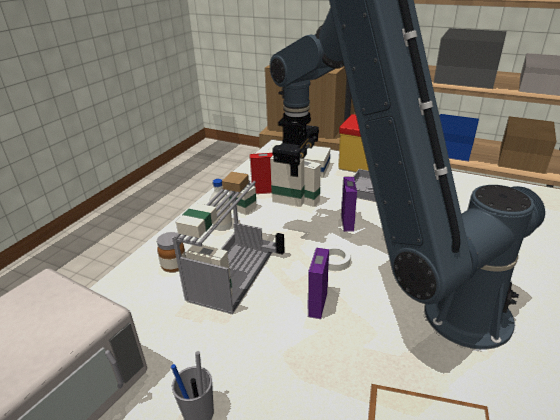

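The picture shows carton_a held upright at (288,180) with its green band horizontal.

>>> move_arm(
  increments=[
    {"xyz":[0,-20,0],"roll":0.0065,"grip":20},
    {"xyz":[0,-24.5,0],"roll":0,"grip":20},
    {"xyz":[0,-24.5,0],"roll":0,"grip":20},
    {"xyz":[0,-24.5,0],"roll":0,"grip":20},
    {"xyz":[0,-24.5,0],"roll":0,"grip":20},
  ],
)

```text
time_s: 5.83
position: [0.5253, -0.0373, 0.2163]
tcp_rot: [[0.997, 0.075, -0.0], [0.075, -0.997, 0.0], [-0.0, -0.0, -1.0]]
force: [1.6, -0.2, -1.1]
opening: 0.389
grasp_force: 30.0
```

>>> move_arm(
  increments=[
    {"xyz":[2.6,-24.5,0],"roll":0,"grip":20},
    {"xyz":[2.6,-24.5,0],"roll":0,"grip":20},
    {"xyz":[2.6,-24.5,0],"roll":0,"grip":20},
    {"xyz":[2.6,-24.5,0],"roll":0,"grip":20},
    {"xyz":[2.5,-24.5,0],"roll":0,"grip":20},
  ],
)

```text
time_s: 6.25
position: [0.5287, 0.086, 0.2164]
tcp_rot: [[0.997, 0.076, -0.0], [0.076, -0.997, 0.0], [-0.0, -0.0, -1.0]]
force: [-0.7, -0.7, -1.2]
opening: 0.384
grasp_force: 30.0
```

>>> move_arm(
  increments=[
    {"xyz":[0,-24.5,1],"roll":0,"grip":20},
    {"xyz":[0,-15,0],"roll":0,"grip":20},
    {"xyz":[0,-13.3,0],"roll":0,"grip":20},
    {"xyz":[0,0,0],"roll":0,"grip":20},
  ],
)

```text
time_s: 6.58
position: [0.5242, 0.1397, 0.2152]
tcp_rot: [[0.997, 0.079, -0.001], [0.079, -0.997, 0.001], [-0.0, -0.001, -1.0]]
force: [0.1, 0.6, -1.2]
opening: 0.389
grasp_force: 30.0
```

```bash
python3 - <<'E'
from h import *
im,d=bot.capture("top"); np.save("top1.npy",d)
s=bot.read_state();print(s["position"],s["force"],s["opening"],w2r(s["position"]))
P,u,v=cloud(d,"top"); rr=w2r(P); z=P[:,2]
m=(abs(rr[:,0]+60)<60)&(abs(rr[:,1]-55)<40)&(z>.24)&(z<.275)
k=rr[m]; print(len(k),np.percentile(k,[0,2,50,98,100],axis=0).T, np.percentile(z[m],[2,50,98]))
r=cv2.minAreaRect(k.astype(np.float32)); print(r)
x,y=r2w(-88,55); R,p=go(x,y,.122,4.85)
x,y=r2w(-48,55); R,p=go(x,y,.122,4.85,R,p)
E
```

```text
[0.52450925 0.13833612 0.21521643] [-0.36207238 -0.66022457 -1.32564385] 0.39071817820623395 [-86.19660396  55.62297933]
58 [[-104.52785728 -104.5080571   -24.07870327   -9.93894434   -9.45632198]
 [  40.66545114   40.8155708    41.56495492   55.64635594   57.6545078 ]] [0.24076067 0.25749814 0.26104907]
((-57.4121208190918, 47.571189880371094), (7.448447227478027, 95.85711669921875), 82.33546447753906)
roll -0.0055 shift [-1.8  0.6 93.2]
roll -0.0 shift [40.  0. -0.]
```

>>> move_arm(
  increments=[
    {"xyz":[-2,0.5,10],"roll":-0.0055,"grip":20},
    {"xyz":[0,0,22],"roll":0,"grip":20},
    {"xyz":[0,0,22],"roll":0,"grip":20},
    {"xyz":[0,0,22],"roll":0,"grip":20},
    {"xyz":[0,0,17],"roll":0,"grip":20},
  ],
)

```text
time_s: 7.05
position: [0.5227, 0.1354, 0.1208]
tcp_rot: [[0.997, 0.081, -0.001], [0.081, -0.997, -0.001], [-0.001, 0.0, -1.0]]
force: [-0.6, 0.5, -1.5]
opening: 0.389
grasp_force: 30.0
```

>>> move_arm(
  increments=[
    {"xyz":[10,0,0],"roll":0,"grip":20},
    {"xyz":[10,0,0],"roll":0,"grip":20},
    {"xyz":[10,0,0],"roll":0,"grip":20},
    {"xyz":[9,0,0],"roll":0,"grip":20},
    {"xyz":[0,0,0],"roll":0,"grip":20},
  ],
)

```text
time_s: 7.47
position: [0.5667, 0.1397, 0.1239]
tcp_rot: [[0.997, 0.082, 0.008], [0.082, -0.997, 0.0], [0.008, 0.0, -1.0]]
force: [0.1, -0.3, -0.3]
opening: 0.39
grasp_force: 30.0
```

```bash
python3 - <<'E'
from h import *
im,d=bot.capture("side"); cv2.imwrite("pics/side2.png",cv2.resize(im[150:330,130:350],(733,600))[:,:,::-1])
s=bot.read_state();print(s["position"],s["force"],s["opening"],w2r(s["position"]))
E
```

```text
[0.56465821 0.13973253 0.12344479] [ 0.12026995 -0.17683085 -1.07640629] 0.3858596691179768 [-46.07333098  53.61990226]
```

View pics/side2.png

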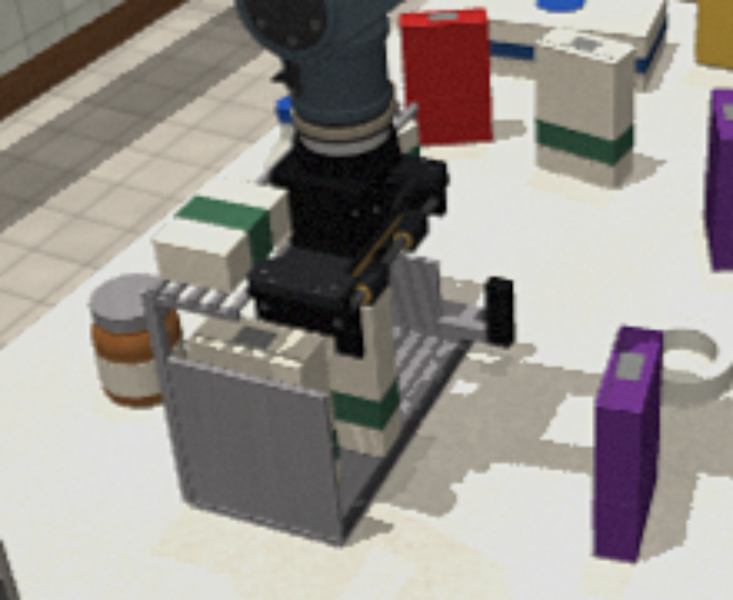

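Carton_a hangs upright at crop (365,400), under the shelf edge and clear of carton_c. I lower, release and back out.

>>> move_arm(
  increments=[
    {"xyz":[0,0,4],"roll":0,"grip":20},
    {"xyz":[0,0,3],"roll":0,"grip":20},
    {"xyz":[0,0,2],"roll":0,"grip":20},
    {"xyz":[0,0,1],"roll":0,"grip":20},
    {"xyz":[0,0,0],"roll":0,"grip":20},
  ],
)

```text
time_s: 7.93
position: [0.5612, 0.1399, 0.1143]
tcp_rot: [[0.997, 0.084, -0.0], [0.084, -0.997, -0.0], [-0.0, 0.0, -1.0]]
force: [-3.8, -0.4, 13.0]
opening: 0.387
grasp_force: 30.0
```

>>> move_arm(
  increments=[
    {"xyz":[0,0,0],"roll":0,"grip":45},
    {"xyz":[0,0,0],"roll":0,"grip":55},
    {"xyz":[0,0,0],"roll":0,"grip":55},
    {"xyz":[0,0,0],"roll":0,"grip":55},
    {"xyz":[0,0,0],"roll":0,"grip":55},
  ],
)

```text
time_s: 8.35
position: [0.5616, 0.14, 0.1117]
tcp_rot: [[0.997, 0.083, -0.001], [0.083, -0.997, -0.0], [-0.001, -0.0, -1.0]]
force: [-0.5, 0.2, 0.9]
opening: 0.54
grasp_force: 0.0
```

>>> move_arm(
  increments=[
    {"xyz":[-12,0,0],"roll":0,"grip":55},
    {"xyz":[-12,0,0],"roll":0,"grip":55},
    {"xyz":[-12,0,0],"roll":0,"grip":55},
    {"xyz":[-12,0,0],"roll":0,"grip":30},
    {"xyz":[-7,0,0],"roll":0,"grip":0},
  ],
)

```text
time_s: 8.77
position: [0.5053, 0.1354, 0.1116]
tcp_rot: [[0.997, 0.083, -0.002], [0.083, -0.997, -0.0], [-0.002, -0.0, -1.0]]
force: [-0.5, -0.1, 0.2]
opening: 0.472
grasp_force: 0.0
```

```bash
cat >> h.py <<'E'
def look(ylo,yhi,n="top",zlo=.1,zhi=.165,xhi=-8):
    im,d=bot.capture(n); P,u,v=cloud(d,n); rr=w2r(P); z=P[:,2]
    m=(rr[:,0]>-110)&(rr[:,0]<xhi)&(rr[:,1]>ylo)&(rr[:,1]<yhi)&(z>zlo)&(z<zhi); k=rr[m]
    print(n,len(k),"x",np.percentile(k[:,0],[0,2,98,100]).round(1),"y",np.percentile(k[:,1],[0,2,98,100]).round(1),"z",np.percentile(z[m],[2,50,98]).round(3))
    print(cv2.minAreaRect(k.astype(np.float32))); return im,k,z[m]
E
python3 - <<'E'
from h import *
s=bot.read_state();print(s["position"],s["force"],s["opening"],w2r(s["position"]))
im,k,z=look(25,90,zlo=.152,zhi=.164); look(25,90,"side",.152,.164)
cv2.imwrite("pics/top2.png",cv2.resize(im[100:240,120:340],(800,509))[:,:,::-1])
E
```

```text
[0.50530233 0.13537591 0.11164482] [-0.48181575 -0.12171691  0.24962005] 0.4717515562849861 [-105.5850316    54.29726299]
top 19 x [-22.2 -21.1  -8.4  -8.4] y [38.1 38.1 72.3 72.5] z [0.152 0.158 0.161]
((-10.633426666259766, 53.441505432128906), (36.140445709228516, 12.433832168579102), 71.90856170654297)
side 58 x [-29.  -27.9  -8.4  -8.1] y [37.8 38.8 72.7 73.5] z [0.153 0.157 0.159]
((-17.721389770507812, 55.184112548828125), (36.02779006958008, 20.278627395629883), 86.45295715332031)
```

View pics/top2.png

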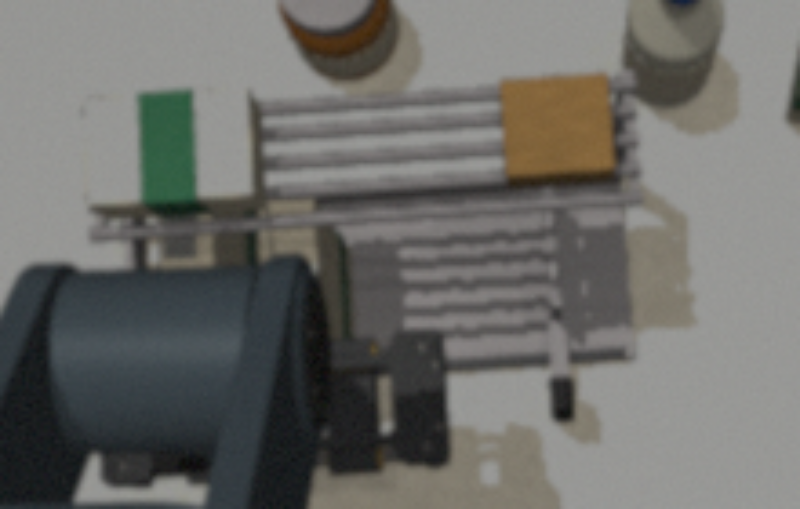

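Carton_a stands upright at crop (290,270), with c beside it at (190,240). Next I close the fingers and push it back to the rail, low and slowly.

>>> move_arm(
  increments=[
    {"xyz":[0,0,4],"roll":0,"grip":0},
    {"xyz":[0,0,4],"roll":0,"grip":0},
    {"xyz":[0,0,4],"roll":0,"grip":0},
    {"xyz":[0,-0.7,3],"roll":0,"grip":0},
    {"xyz":[0,0,0],"roll":0,"grip":0},
  ],
)

```text
time_s: 9.28
position: [0.5068, 0.1361, 0.0961]
tcp_rot: [[0.997, 0.083, -0.002], [0.083, -0.997, -0.0], [-0.002, -0.0, -1.0]]
force: [-0.1, 0.1, 0.2]
opening: 0.041
grasp_force: 0.0
```

>>> move_arm(
  increments=[
    {"xyz":[4,0,0],"roll":0,"grip":0},
    {"xyz":[4,0,0],"roll":0,"grip":0},
    {"xyz":[4,0,0],"roll":0,"grip":0},
    {"xyz":[4,0,0],"roll":0,"grip":0},
    {"xyz":[4,0,0],"roll":0,"grip":0},
  ],
)

```text
time_s: 9.7
position: [0.5278, 0.1378, 0.0973]
tcp_rot: [[0.997, 0.083, 0.001], [0.083, -0.997, 0.0], [0.001, 0.0, -1.0]]
force: [0.5, -0.2, -0.0]
opening: 0.004
grasp_force: 0.0
```

>>> move_arm(
  increments=[
    {"xyz":[3,0,0],"roll":0,"grip":0},
    {"xyz":[3,0,0],"roll":0,"grip":0},
    {"xyz":[3,0,0],"roll":0,"grip":0},
    {"xyz":[3,0,0],"roll":0,"grip":0},
    {"xyz":[3,0,0],"roll":0,"grip":0},
  ],
)

```text
time_s: 10.12
position: [0.5417, 0.139, 0.097]
tcp_rot: [[0.997, 0.083, -0.001], [0.083, -0.997, -0.0], [-0.001, -0.0, -1.0]]
force: [-1.4, 0.5, 2.1]
opening: 0.006
grasp_force: 0.6
```

```bash
python3 - <<'E'
from h import *
s=bot.read_state();print(s["position"],s["force"],s["opening"],w2r(s["position"]))
look(25,90,zlo=.152,zhi=.175,xhi=-5); look(25,90,"side",.145,.175,xhi=50)
E
```

```text
[0.54169515 0.13904726 0.09697116] [-1.36776163  0.52764921  2.11829377] 0.006169452253127153 [-69.0121087  54.878554 ]
top 1 x [-106.5 -106.5 -106.5 -106.5] y [44. 44. 44. 44.] z [0.172 0.172 0.172]
((-106.46772766113281, 44.018157958984375), (0.0, 0.0), 0.0)
side 164 x [-106.1 -105.3   37.    37.7] y [32.1 39.  88.2 89.7] z [0.146 0.157 0.174]
((-34.170387268066406, 61.16327667236328), (143.68142700195312, 57.6131477355957), 0.24144011735916138)
```

```bash
python3 - <<'E'
from h import *
im,d=bot.capture("side"); P,u,v=cloud(d,"side"); rr=w2r(P); z=P[:,2]
m=(rr[:,1]>38)&(rr[:,1]<74)&(z>.135)&(z<.185)
for x in range(-60,50,6):
    k=m&(rr[:,0]>=x)&(rr[:,0]<x+6)
    if k.sum(): print(x,k.sum(),np.percentile(z[k],[0,50,100]).round(4),rr[k,1].min().round(1),rr[k,1].max().round(1))
cv2.imwrite("pics/side3.png",cv2.resize(im[200:320,160:320],(800,600),interpolation=cv2.INTER_CUBIC)[:,:,::-1])
E
```

```text
-6 8 [0.1561 0.1567 0.1579] 38.4 56.6
0 14 [0.1553 0.1569 0.159 ] 39.0 59.6
6 18 [0.1543 0.1564 0.1583] 39.6 71.8
12 21 [0.1488 0.1561 0.1574] 39.7 73.7
18 31 [0.1375 0.1557 0.1594] 42.0 73.5
24 29 [0.1376 0.1558 0.1592] 39.1 72.7
30 31 [0.1359 0.1552 0.1577] 41.1 73.4
36 9 [0.1413 0.1561 0.1568] 41.6 71.1
```

View pics/side3.png

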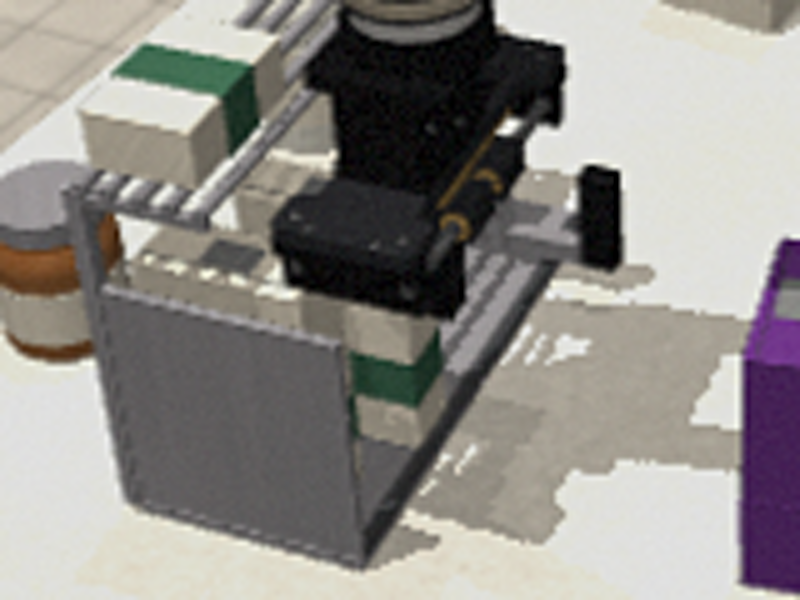

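The carton has slid to rear x ≈ 40 (front face at crop (390,360)), still upright. Continuing.

>>> move_arm(
  increments=[
    {"xyz":[2.5,0,0],"roll":0,"grip":0},
    {"xyz":[2.5,0,0],"roll":0,"grip":0},
    {"xyz":[2.5,0,0],"roll":0,"grip":0},
    {"xyz":[2.5,0,0],"roll":0,"grip":0},
    {"xyz":[2.5,0,0],"roll":0,"grip":0},
  ],
)

```text
time_s: 10.68
position: [0.5547, 0.1401, 0.0971]
tcp_rot: [[0.997, 0.083, 0.0], [0.083, -0.997, 0.0], [0.0, 0.0, -1.0]]
force: [-0.7, -0.6, 0.6]
opening: 0.007
grasp_force: 0.6
```

```bash
cat >> h.py <<'E'
def prof(ylo,yhi):
    s=bot.read_state();print("tool rack",w2r(s["position"]),"z",s["position"][2],"F",np.round(s["force"],1))
    im,d=bot.capture("side"); P,u,v=cloud(d,"side"); rr=w2r(P); z=P[:,2]
    m=(rr[:,1]>ylo)&(rr[:,1]<yhi)&(z>.152)&(z<.185)&(rr[:,0]>-5)&(rr[:,0]<80)
    k=np.polyfit(rr[m,0],z[m]*1000,1); print("rear x",np.percentile(rr[m,0],[98,100]).round(1),"slope deg",np.degrees(k[0]).round(2),"z0",k[1].round(1),"y",np.percentile(rr[m,1],[2,98]).round(1))
E
python3 -c "
from h import *
prof(38,74);prof(95,145)"
```

```text
tool rack [-56.00474096  54.8266278 ] z 0.09707046145585094 F [-0.7 -0.6  0.6]
rear x [48.6 51.1] slope deg -3.51 z0 158.5 y [39.3 72.2]
tool rack [-55.23604368  54.76200401] z 0.09713730160850932 F [-0.8  0.   1.6]
rear x [56.3 60.9] slope deg -0.49 z0 157.0 y [101.8 140. ]
```

>>> move_arm(
  increments=[
    {"xyz":[-4,0,0],"roll":0,"grip":0},
    {"xyz":[-8,0,0],"roll":0,"grip":0},
    {"xyz":[-8,0,0],"roll":0,"grip":0},
    {"xyz":[0,0,0],"roll":0,"grip":0},
    {"xyz":[0,0,0],"roll":0,"grip":0},
  ],
)

```text
time_s: 11.2
position: [0.5335, 0.1384, 0.0971]
tcp_rot: [[0.997, 0.083, -0.001], [0.083, -0.997, -0.0], [-0.001, -0.0, -1.0]]
force: [0.6, 0.7, 0.4]
opening: 0.003
grasp_force: 0.0
```

```bash
python3 -c "
from h import *
prof(38,74);prof(38,74);prof(95,145)
look(38,74,'side',.02,.15,xhi=-30)
K=look(30,80,'top',.02,.15,xhi=-30)"
```

```text
tool rack [-77.25727551  54.92109978] z 0.0971053561591634 F [0.6 0.7 0.4]
rear x [40.1 52.2] slope deg -1.05 z0 157.0 y [39.5 72.6]
tool rack [-76.45483367  54.8979259 ] z 0.09722826218416773 F [-0.   0.8 -0.5]
rear x [41.8 49.6] slope deg -1.28 z0 157.0 y [38.9 72.3]
tool rack [-76.04472093  54.83936097] z 0.09725245675723118 F [ 1.  -0.3  0.1]
rear x [56.5 58.8] slope deg -0.48 z0 157.0 y [101.  139.9]
side 308 x [-88.4 -87.1 -31.3 -30.1] y [38.  40.2 73.4 73.6] z [0.024 0.073 0.137]
((-59.35395050048828, 56.50209045410156), (35.94765853881836, 57.607093811035156), 88.26958465576172)
top 19 x [-45.  -44.9 -31.6 -30.7] y [38.  38.  44.3 45.2] z [0.026 0.05  0.066]
((-39.023834228515625, 39.338993072509766), (5.8052496910095215, 15.610542297363281), 66.09427642822266)
```

The carton tips about 3° when pushed this high, then settles flat, still about 15 mm from the rail. I push with a downward component, so that face friction holds its front down.

>>> move_arm(
  increments=[
    {"xyz":[5,0,-9],"roll":0,"grip":0},
    {"xyz":[5,0,-8],"roll":0,"grip":0},
    {"xyz":[4,0,0],"roll":0,"grip":0},
    {"xyz":[2,0,0],"roll":0,"grip":0},
  ],
)

```text
time_s: 11.78
position: [0.5517, 0.1398, 0.1144]
tcp_rot: [[0.997, 0.083, 0.002], [0.083, -0.997, 0.0], [0.002, 0.0, -1.0]]
force: [0.5, -0.7, -0.5]
opening: -0.0
grasp_force: 0.0
```

>>> move_arm(
  increments=[
    {"xyz":[2,0,4.4],"roll":0,"grip":0},
    {"xyz":[2,0,4.4],"roll":0,"grip":0},
    {"xyz":[2,0,4.4],"roll":0,"grip":0},
    {"xyz":[2,0,4.4],"roll":0,"grip":0},
    {"xyz":[2,0,4.4],"roll":0,"grip":0},
  ],
)

```text
time_s: 12.2
position: [0.5577, 0.1404, 0.0919]
tcp_rot: [[0.996, 0.083, -0.007], [0.083, -0.997, -0.001], [-0.007, -0.0, -1.0]]
force: [-17.3, -1.9, 49.6]
opening: 0.002
grasp_force: 26.9
```

```bash
python3 -c "
from h import *
prof(38,74);prof(38,74)"
```

```text
tool rack [-52.92015534  54.91673428] z 0.09190860630094601 F [-17.3  -1.9  49.6]
rear x [51.9 54.2] slope deg -1.22 z0 157.3 y [39.5 73.1]
tool rack [-52.70477602  54.89999904] z 0.0923955738595487 F [-7.3 -0.6 11.5]
rear x [53.9 54.4] slope deg -1.58 z0 157.7 y [41.1 71.9]
```

>>> move_arm(
  increments=[
    {"xyz":[-1,0,-4],"roll":0,"grip":0},
    {"xyz":[-1,0,-4],"roll":0,"grip":0},
    {"xyz":[0,0,0],"roll":0,"grip":0},
  ],
)

```text
time_s: 12.55
position: [0.5585, 0.1404, 0.1004]
tcp_rot: [[0.997, 0.083, 0.0], [0.083, -0.997, 0.0], [0.0, -0.0, -1.0]]
force: [-0.8, -0.4, 0.0]
opening: 0.005
grasp_force: 0.6
```

```bash
python3 -c "
from h import *
prof(38,74);prof(38,74);prof(95,145)"
```

```text
tool rack [-52.14420119  54.82110297] z 0.10038284425057227 F [-0.8 -0.4  0. ]
rear x [53.8 54.4] slope deg -1.39 z0 157.5 y [39.1 71.3]
tool rack [-52.22479986  54.84037628] z 0.10014208950957398 F [-0.1  0.1  0.6]
rear x [52.4 54. ] slope deg -0.82 z0 157.4 y [39.8 72.6]
tool rack [-52.25054286  54.82147346] z 0.09996843231690564 F [-0.6 -0.2  0.7]
rear x [56.3 57.5] slope deg 0.0 z0 156.7 y [101.6 140.2]
```

>>> move_arm(
  increments=[
    {"xyz":[-1,0,-6],"roll":0,"grip":0},
    {"xyz":[0,0,-6],"roll":0,"grip":0},
    {"xyz":[2,0,0],"roll":0,"grip":0},
    {"xyz":[2,0,1],"roll":0,"grip":0},
    {"xyz":[1.5,0,2],"roll":0,"grip":0},
  ],
)

```text
time_s: 13.12
position: [0.5629, 0.1408, 0.1094]
tcp_rot: [[0.997, 0.083, -0.0], [0.083, -0.997, -0.0], [-0.0, 0.0, -1.0]]
force: [-1.7, -0.3, 1.0]
opening: 0.003
grasp_force: 1.0
```

```bash
python3 -c "
from h import *
prof(38,74);prof(38,74)"
```

```text
tool rack [-47.75204705  54.80574377] z 0.1093834000486777 F [-1.7 -0.3  1. ]
rear x [56.5 56.5] slope deg -7.81 z0 163.3 y [41.4 71.7]
tool rack [-47.77808808  54.77271171] z 0.10869806402227497 F [-1.4 -0.8  0.9]
rear x [57.1 58. ] slope deg -6.18 z0 162.0 y [38.4 72.7]
```

>>> move_arm(
  increments=[
    {"xyz":[-2,0,0],"roll":0,"grip":0},
    {"xyz":[-2,0,0],"roll":0,"grip":0},
    {"xyz":[-2,0,0],"roll":0,"grip":0},
    {"xyz":[-3,0,0],"roll":0,"grip":0},
    {"xyz":[0,0,0],"roll":0,"grip":0},
  ],
)

```text
time_s: 13.63
position: [0.5532, 0.14, 0.109]
tcp_rot: [[0.997, 0.083, -0.001], [0.083, -0.997, -0.0], [-0.001, -0.0, -1.0]]
force: [-0.3, -0.5, 0.4]
opening: 0.005
grasp_force: 0.0
```

```bash
python3 - <<'E'
from h import *
prof(38,74);prof(38,74)
im,d=bot.capture("side")
cv2.imwrite("pics/side4.png",cv2.resize(im[200:320,160:320],(800,600),interpolation=cv2.INTER_CUBIC)[:,:,::-1])
P,u,v=cloud(d,"side"); rr=w2r(P); z=P[:,2]
for a,b in((40,72),(102,140)):
  for zz in np.arange(.02,.16,.015):
    m=(rr[:,1]>a)&(rr[:,1]<b)&(z>zz)&(z<zz+.015)&(rr[:,0]<-25)&(rr[:,0]>-60)
    if m.sum()>3: print(a,zz.round(3),m.sum(),np.median(rr[m,0]).round(1))
E
```

```text
tool rack [-57.50810667  54.86476601] z 0.10898475912661554 F [-0.3 -0.5  0.4]
rear x [52.9 53.6] slope deg -0.02 z0 156.9 y [38.2 71.9]
tool rack [-57.10012586  54.81775471] z 0.10907400576759771 F [ 1.2 -0.2 -0.2]
rear x [54.1 54.6] slope deg -1.35 z0 157.2 y [38.5 71.7]
40 0.02 37 -40.1
40 0.035 38 -40.2
40 0.05 39 -40.4
40 0.065 43 -40.1
40 0.08 34 -40.3
40 0.095 34 -37.3
40 0.11 14 -55.3
40 0.125 5 -57.8
102 0.035 6 -37.4
102 0.065 5 -36.2
102 0.095 5 -37.4
102 0.11 17 -36.7
102 0.125 31 -37.0
102 0.14 53 -36.0
102 0.155 29 -31.5
```

View pics/side4.png

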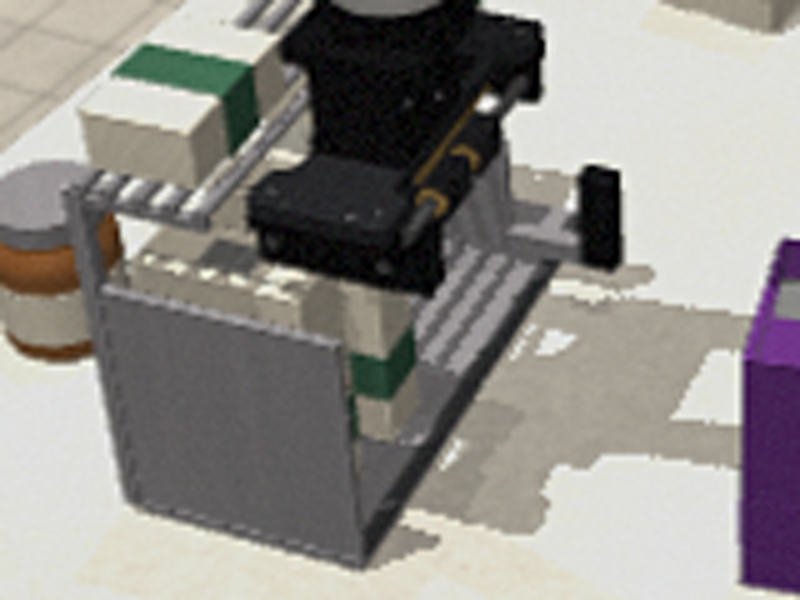

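a's front is at -40 and c's at -37, so 3.5 mm remain. It stands flat again, with its foot at crop (385,420). I repeat the down-forward push from a light contact, staying above z 0.098.

>>> move_arm(
  increments=[
    {"xyz":[4,0,-3],"roll":0,"grip":0},
    {"xyz":[4,0,0],"roll":0,"grip":0},
    {"xyz":[1,0,3],"roll":0,"grip":0},
    {"xyz":[1,0,3],"roll":0,"grip":0},
  ],
)

```text
time_s: 14.12
position: [0.5639, 0.1409, 0.1061]
tcp_rot: [[0.997, 0.083, -0.0], [0.083, -0.997, -0.0], [-0.0, 0.0, -1.0]]
force: [-2.5, 0.7, 1.5]
opening: 0.008
grasp_force: 1.0
```

>>> move_arm(
  increments=[
    {"xyz":[1,0,3],"roll":0,"grip":0},
    {"xyz":[1,0,3],"roll":0,"grip":0},
  ],
)

```text
time_s: 14.28
position: [0.5655, 0.141, 0.0995]
tcp_rot: [[0.997, 0.083, -0.001], [0.083, -0.997, -0.0], [-0.001, -0.0, -1.0]]
force: [-2.0, -0.7, 1.7]
opening: 0.007
grasp_force: 0.8
```

```bash
cat >> h.py <<'E'
def front(ylo,yhi,zhi=.095):
    im,d=bot.capture("side"); P,u,v=cloud(d,"side"); rr=w2r(P); z=P[:,2]
    m=(rr[:,1]>ylo)&(rr[:,1]<yhi)&(z>.02)&(z<zhi)&(rr[:,0]<-20)&(rr[:,0]>-80); k=np.polyfit(z[m]*1000,rr[m,0],1)
    print("front x",np.median(rr[m,0]).round(1),"tilt",np.degrees(k[0]).round(1),"at floor",np.polyval(k,8).round(1),m.sum())
E
python3 -c "
from h import *
prof(38,74);front(42,70)"
```

```text
tool rack [-45.11259939  54.82593738] z 0.0994644151174792 F [-2.  -0.7  1.7]
rear x [55.5 57.9] slope deg -3.72 z0 159.5 y [38.8 71.4]
front x -33.5 tilt -0.0 at floor -32.7 120
```

>>> move_arm(
  increments=[
    {"xyz":[0,0,2],"roll":0,"grip":0},
    {"xyz":[-3,0,0],"roll":0,"grip":0},
    {"xyz":[-4,0,0],"roll":0,"grip":0},
    {"xyz":[-4,0,0],"roll":0,"grip":0},
    {"xyz":[0,0,0],"roll":0,"grip":0},
  ],
)

```text
time_s: 14.8
position: [0.5537, 0.1401, 0.0981]
tcp_rot: [[0.997, 0.083, -0.001], [0.083, -0.997, -0.0], [-0.001, -0.0, -1.0]]
force: [-0.1, 0.2, 0.0]
opening: 0.006
grasp_force: 0.0
```

```bash
python3 -c "
from h import *
prof(38,74);front(42,70);front(42,70)"
```

```text
tool rack [-56.91824327  54.8957505 ] z 0.09809189268156185 F [-0.1  0.2  0. ]
rear x [55.  57.5] slope deg -1.53 z0 157.3 y [40.1 72.5]
front x -33.6 tilt 0.6 at floor -33.3 111
front x -33.5 tilt -0.1 at floor -32.4 123
```

```bash
cat >> h.py <<'E'
def front(ylo,yhi,zhi=.095):
    im,d=bot.capture("side"); P,u,v=cloud(d,"side"); rr=w2r(P); z=P[:,2]
    m=(rr[:,1]>ylo)&(rr[:,1]<yhi)&(z>.02)&(z<zhi)&(rr[:,0]<-25)&(rr[:,0]>-90); x=rr[m,0]
    h,e=np.histogram(x,np.arange(-90,-24,1.)); i=h.argmax(); k=abs(x-e[i]-.5)<3; q=np.polyfit(rr[m,1][k],x[k],1)
    print("front x",np.median(x[k]).round(1),"yaw",np.degrees(q[0]).round(1),k.sum(),"of",m.sum())
E
python3 -c "
from h import *
front(44,66);front(44,66);front(105,135,.155)"
```

```text
front x -33.7 yaw 0.3 84 of 84
front x -33.5 yaw -0.1 80 of 80
front x -36.6 yaw 1.3 59 of 59
```

a's front now reads -33.5 (touching the rail) and c's -36.6, so c is about 3 mm off. I push c back the same way.

>>> move_arm(
  increments=[
    {"xyz":[-8,0,-12],"roll":0,"grip":0},
    {"xyz":[-5,-20,0],"roll":0,"grip":0},
    {"xyz":[0,-25,0],"roll":0,"grip":0},
    {"xyz":[0,-20,0],"roll":0,"grip":0},
    {"xyz":[8,0,0],"roll":0,"grip":0},
  ],
)

```text
time_s: 15.52
position: [0.5424, 0.2075, 0.1101]
tcp_rot: [[0.996, 0.086, -0.002], [0.086, -0.996, 0.001], [-0.002, -0.001, -1.0]]
force: [-0.5, -0.4, 0.7]
opening: 0.003
grasp_force: 0.0
```

>>> move_arm(
  increments=[
    {"xyz":[8,0,0],"roll":0,"grip":0},
    {"xyz":[3,0,0],"roll":0,"grip":0},
    {"xyz":[1.5,0,3],"roll":0,"grip":0},
    {"xyz":[1.5,0,3],"roll":0,"grip":0},
    {"xyz":[0,0,0],"roll":0,"grip":0},
  ],
)

```text
time_s: 15.93
position: [0.5579, 0.2046, 0.1031]
tcp_rot: [[0.997, 0.082, -0.002], [0.082, -0.997, -0.0], [-0.002, 0.0, -1.0]]
force: [-1.2, -0.4, -0.6]
opening: 0.005
grasp_force: 0.2
```

```bash
python3 -c "
from h import *
prof(95,145);front(105,135,.155)"
```

```text
tool rack [-47.30189428 118.86771538] z 0.10305743549070587 F [-1.2 -0.4 -0.6]
rear x [58.2 59. ] slope deg -1.64 z0 158.1 y [103.  138.8]
front x -57.0 yaw -0.9 69 of 91
```

>>> move_arm(
  increments=[
    {"xyz":[1,0,2],"roll":0,"grip":0},
    {"xyz":[1,0,2],"roll":0,"grip":0},
    {"xyz":[0.7,0,1],"roll":0,"grip":0},
    {"xyz":[0,0,0],"roll":0,"grip":0},
  ],
)

```text
time_s: 16.37
position: [0.5604, 0.2057, 0.0987]
tcp_rot: [[0.997, 0.083, -0.002], [0.083, -0.997, -0.0], [-0.002, 0.0, -1.0]]
force: [-2.8, -0.9, 1.8]
opening: 0.003
grasp_force: 1.5
```

```bash
python3 -c "
from h import *
prof(95,145);prof(95,145)"
```

```text
tool rack [-44.7689083  119.71874424] z 0.09872888680215017 F [-2.8 -0.9  1.8]
rear x [60.6 68.6] slope deg -0.58 z0 157.3 y [102.  140.5]
tool rack [-44.7016754  119.72076374] z 0.09877707346054923 F [-2.9 -0.4  1.8]
rear x [60.5 62.2] slope deg -1.9 z0 158.2 y [105. 140.]
```

>>> move_arm(
  increments=[
    {"xyz":[-3,0,0],"roll":0,"grip":0},
    {"xyz":[-5,0,0],"roll":0,"grip":0},
    {"xyz":[-15,0,-10],"roll":0,"grip":30},
    {"xyz":[-20,0,-25],"roll":0,"grip":60},
    {"xyz":[0,0,-30],"roll":0,"grip":100},
  ],
)

```text
time_s: 16.88
position: [0.5124, 0.2018, 0.1624]
tcp_rot: [[0.996, 0.084, -0.01], [0.084, -0.996, -0.001], [-0.01, 0.001, -1.0]]
force: [0.0, -0.1, -0.2]
opening: 0.149
grasp_force: 0.0
```

```bash
python3 -c "
from h import *
prof(95,145);prof(38,74);front(105,135,.15);front(105,135,.15);front(44,66,.15)
g=np.array([.5887,-.3467])-.028*np.array([np.cos(np.radians(-6.6)),np.sin(np.radians(-6.6))])
R,p=go(g[0],g[1],.223,-6.6)
"
```

```text
tool rack [-92.85894834 119.85861784] z 0.16237103743700437 F [ 0.  -0.1 -0.2]
rear x [58.4 59.3] slope deg 0.27 z0 156.5 y [103.7 140. ]
tool rack [-85.91626287 120.51160645] z 0.1696022505708268 F [2.  0.7 3.4]
rear x [55.8 55.9] slope deg -30.22 z0 184.3 y [39.  72.2]
front x -33.5 yaw 0.4 59 of 59
front x -33.8 yaw 0.1 61 of 61
front x -33.6 yaw 0.3 72 of 72
roll 0.1986 shift [104.7 537.4 -58.8]
```

>>> move_arm(
  increments=[
    {"xyz":[-5,0,-20],"roll":0.0993,"grip":100},
    {"xyz":[0,0,-20],"roll":0.0993,"grip":100},
    {"xyz":[0,0,-14],"roll":0,"grip":100},
    {"xyz":[0,0,0],"roll":0,"grip":100},
  ],
)

```text
time_s: 17.47
position: [0.5151, 0.2022, 0.2195]
tcp_rot: [[0.993, -0.115, 0.005], [-0.115, -0.993, 0.001], [0.004, -0.001, -1.0]]
force: [0.1, 0.7, 0.0]
opening: 0.686
grasp_force: 0.0
```

```bash
python3 -c "
from h import *
g=np.array([.5887,-.3467])-.028*np.array([np.cos(np.radians(-6.6)),np.sin(np.radians(-6.6))])
R,p=go(g[0],g[1],.223,-6.6)
im,d=bot.capture('top'); P,u,v=cloud(d,'top');z=P[:,2]
m=(np.hypot(P[:,0]-.584,P[:,1]+.333)<.08)&(z>.142)&(z<.158); print(cv2.minAreaRect((P[m,:2]*1000).astype(np.float32)))
"
```

```text
roll 0.0 shift [108.2 536.8  -3.7]
((589.0018920898438, -346.7240295410156), (47.26457214355469, 95.2913818359375), 82.7347183227539)
```

>>> move_arm(
  increments=[
    {"xyz":[0,15,0],"roll":0.004,"grip":100},
    {"xyz":[0,29,0],"roll":0.004,"grip":100},
    {"xyz":[0,29,0],"roll":0,"grip":100},
    {"xyz":[0,29,0],"roll":0,"grip":100},
    {"xyz":[0,29,0],"roll":0,"grip":100},
  ],
)

```text
time_s: 17.93
position: [0.496, 0.0708, 0.2159]
tcp_rot: [[0.993, -0.122, -0.004], [-0.122, -0.993, 0.0], [-0.004, 0.0, -1.0]]
force: [0.2, -0.6, 0.2]
opening: 0.989
grasp_force: 0.0
```

>>> move_arm(
  increments=[
    {"xyz":[5,29,0],"roll":0,"grip":100},
    {"xyz":[5,29,0],"roll":0,"grip":100},
    {"xyz":[5,29,0],"roll":0,"grip":100},
    {"xyz":[5,29,0],"roll":0,"grip":100},
    {"xyz":[5,29,0],"roll":0,"grip":100},
  ],
)

```text
time_s: 18.35
position: [0.5033, -0.0763, 0.2159]
tcp_rot: [[0.992, -0.123, -0.003], [-0.123, -0.992, 0.001], [-0.004, -0.001, -1.0]]
force: [0.4, 0.6, -0.0]
opening: 1.002
grasp_force: 0.0
```

>>> move_arm(
  increments=[
    {"xyz":[10,29,0],"roll":0,"grip":100},
    {"xyz":[10,29,0],"roll":0,"grip":100},
    {"xyz":[10,29,0],"roll":0,"grip":100},
    {"xyz":[10,29,0],"roll":0,"grip":100},
    {"xyz":[10,29,0],"roll":0,"grip":100},
  ],
)

```text
time_s: 18.77
position: [0.5353, -0.2263, 0.2155]
tcp_rot: [[0.992, -0.123, -0.003], [-0.123, -0.992, 0.002], [-0.004, -0.002, -1.0]]
force: [1.2, 0.3, -0.3]
opening: 1.001
grasp_force: 0.0
```

>>> move_arm(
  increments=[
    {"xyz":[10,29,0],"roll":0,"grip":100},
    {"xyz":[10,29,0],"roll":0,"grip":100},
    {"xyz":[8,29,0],"roll":0,"grip":100},
    {"xyz":[1,15,0],"roll":0,"grip":100},
    {"xyz":[0,0,0],"roll":0,"grip":100},
  ],
)

```text
time_s: 19.18
position: [0.5515, -0.3331, 0.2156]
tcp_rot: [[0.992, -0.126, -0.002], [-0.126, -0.992, 0.001], [-0.002, -0.0, -1.0]]
force: [-0.6, 0.5, 0.6]
opening: 1.001
grasp_force: 0.0
```

```bash
python3 -c "
from h import *
s=bot.read_state();print(s['position'],s['opening'])
g=np.array([.5889,-.3467])-.028*np.array([np.cos(np.radians(-7)),np.sin(np.radians(-7))])
R,p=go(g[0],g[1],.106,-7)
"
```

```text
[ 0.55152802 -0.33310114  0.21559816] 1.0013252339841838
roll -0.0045 shift [ 11.    9.  109.6]
```

>>> move_arm(
  increments=[
    {"xyz":[6,9,10],"roll":-0.0045,"grip":100},
    {"xyz":[0,0,25],"roll":0,"grip":100},
    {"xyz":[0,0,25],"roll":0,"grip":100},
    {"xyz":[0,0,25],"roll":0,"grip":100},
    {"xyz":[0,0,24.5],"roll":0,"grip":100},
  ],
)

```text
time_s: 19.6
position: [0.5567, -0.3372, 0.1064]
tcp_rot: [[0.993, -0.117, -0.002], [-0.117, -0.993, 0.002], [-0.002, -0.002, -1.0]]
force: [0.1, 0.2, -0.0]
opening: 1.001
grasp_force: 0.0
```

>>> move_arm(
  increments=[
    {"xyz":[0,0,0],"roll":0,"grip":65},
    {"xyz":[0,0,0],"roll":0,"grip":30},
    {"xyz":[0,0,0],"roll":0,"grip":30},
    {"xyz":[0,0,0],"roll":0,"grip":30},
    {"xyz":[0,0,0],"roll":0,"grip":30},
  ],
)

```text
time_s: 20.02
position: [0.5583, -0.3402, 0.1105]
tcp_rot: [[0.993, -0.118, 0.003], [-0.118, -0.993, -0.002], [0.003, 0.002, -1.0]]
force: [-0.3, -0.0, 0.1]
opening: 0.704
grasp_force: 0.0
```

>>> move_arm(
  increments=[
    {"xyz":[0,0,0],"roll":0,"grip":30},
    {"xyz":[0,0,0],"roll":0,"grip":30},
    {"xyz":[0,0,0],"roll":0,"grip":30},
    {"xyz":[0,0,0],"roll":0,"grip":30},
  ],
)

```text
time_s: 20.35
position: [0.5575, -0.3403, 0.1095]
tcp_rot: [[0.993, -0.118, 0.001], [-0.118, -0.993, -0.001], [0.001, 0.001, -1.0]]
force: [-1.4, -1.0, 4.1]
opening: 0.528
grasp_force: 29.7
```

>>> move_arm(
  increments=[
    {"xyz":[0,0,-10],"roll":0,"grip":30},
    {"xyz":[0,0,-24],"roll":0,"grip":30},
    {"xyz":[0,0,-24],"roll":0,"grip":30},
    {"xyz":[0,0,-24],"roll":0,"grip":30},
    {"xyz":[0,0,-26],"roll":0,"grip":30},
  ],
)

```text
time_s: 20.77
position: [0.5565, -0.3388, 0.2169]
tcp_rot: [[0.993, -0.119, -0.002], [-0.119, -0.993, 0.002], [-0.002, -0.002, -1.0]]
force: [0.1, -0.0, -1.5]
opening: 0.531
grasp_force: 29.7
```

>>> move_arm(
  increments=[
    {"xyz":[0,0,0],"roll":-0.07,"grip":30},
    {"xyz":[0,0,0],"roll":-0.07,"grip":30},
    {"xyz":[0,0,0],"roll":-0.063,"grip":30},
    {"xyz":[0,0,0],"roll":0,"grip":30},
  ],
)

```text
time_s: 21.1
position: [0.5568, -0.3391, 0.2166]
tcp_rot: [[0.996, 0.085, -0.001], [0.085, -0.996, 0.001], [-0.001, -0.001, -1.0]]
force: [-0.1, -0.2, -2.1]
opening: 0.53
grasp_force: 29.7
```

```bash
python3 -c "
from h import *
s=bot.read_state();print(s['position'],s['force'],s['opening'])
x,y=r2w(-92,-13); R,p=go(x,y,.218,4.85)
"
```

```text
[ 0.55678608 -0.33906759  0.21664309] [-0.1359973  -0.17700196 -2.07867748] 0.5302091656621627
roll 0.0006 shift [   2.4 -409.8   -0.9]
```

>>> move_arm(
  increments=[
    {"xyz":[0,-15,0],"roll":0,"grip":30},
    {"xyz":[0,-27,0],"roll":0,"grip":30},
    {"xyz":[0,-27,0],"roll":0,"grip":30},
    {"xyz":[0,-27,0],"roll":0,"grip":30},
    {"xyz":[0,-27,0],"roll":0,"grip":30},
  ],
)

```text
time_s: 21.52
position: [0.5459, -0.2145, 0.2162]
tcp_rot: [[0.997, 0.082, -0.001], [0.082, -0.997, 0.002], [-0.001, -0.002, -1.0]]
force: [0.2, -0.3, -1.0]
opening: 0.527
grasp_force: 29.7
```

>>> move_arm(
  increments=[
    {"xyz":[0,-27,-1],"roll":0,"grip":30},
    {"xyz":[0,-27,0],"roll":0,"grip":30},
    {"xyz":[0,-27,0],"roll":0,"grip":30},
    {"xyz":[0,-27,0],"roll":0,"grip":30},
    {"xyz":[0,-27,0],"roll":0,"grip":30},
  ],
)

```text
time_s: 21.93
position: [0.5343, -0.08, 0.2174]
tcp_rot: [[0.997, 0.083, -0.001], [0.083, -0.997, 0.001], [-0.001, -0.001, -1.0]]
force: [0.1, 1.0, -1.8]
opening: 0.531
grasp_force: 29.7
```

>>> move_arm(
  increments=[
    {"xyz":[0,-27,0],"roll":0,"grip":30},
    {"xyz":[0,-27,0],"roll":0,"grip":30},
    {"xyz":[0,-27,0],"roll":0,"grip":30},
    {"xyz":[0,-27,0],"roll":0,"grip":30},
    {"xyz":[0,-20,0],"roll":0,"grip":30},
  ],
)

```text
time_s: 22.35
position: [0.5229, 0.0481, 0.2174]
tcp_rot: [[0.996, 0.084, -0.002], [0.084, -0.996, 0.002], [-0.002, -0.002, -1.0]]
force: [0.3, -0.9, -1.6]
opening: 0.528
grasp_force: 29.7
```

>>> move_arm(
  increments=[
    {"xyz":[0,-15,0],"roll":0,"grip":30},
    {"xyz":[0,-8,0],"roll":0,"grip":30},
    {"xyz":[0,0,0],"roll":0,"grip":30},
  ],
)

```text
time_s: 22.6
position: [0.5216, 0.07, 0.2175]
tcp_rot: [[0.996, 0.086, -0.001], [0.086, -0.996, 0.001], [-0.001, -0.001, -1.0]]
force: [0.3, -0.7, -1.7]
opening: 0.528
grasp_force: 29.7
```

```bash
python3 -c "
from h import *
s=bot.read_state();print(s['position'],s['force'],s['opening'],w2r(s['position']))
x,y=r2w(-92,-13); R,p=go(x,y,.126,4.85)
look(-45,20,'top',.24,.275); look(-45,20,'side',.2,.275)
"
```

```text
[0.5215935  0.07004981 0.21748462] [ 0.34482224 -0.67732711 -1.67220526] 0.5283427812944429 [-94.87534096 -12.17230754]
roll 0.0013 shift [ 3.   0.9 91.5]Traceback (most recent call last):
  File "<string>", line 5, in <module>
    look(-45,20,'top',.24,.275); look(-45,20,'side',.2,.275)
    ~~~~^^^^^^^^^^^^^^^^^^^^^^^
  File "h.py", line 32, in look
    print(n,len(k),"x",np.percentile(k[:,0],[0,2,98,100]).round(1),"y",np.percentile(k[:,1],[0,2,98,100]).round(1),"z",np.percentile(z[m],[2,50,98]).round(3))
                       ~~~~~~~~~~~~~^^^^^^^^^^^^^^^^^^^^^
    return _quantile_unchecked(
        a, q, axis, out, overwrite_input, method, keepdims, weights)
    return _ureduce(a,
                    func=_quantile_ureduce_func,
    ...<5 lines>...
                    overwrite_input=overwrite_input,
                    method=method)
    r = func(a, **kwargs)
    result = _quantile(arr,
                       quantiles=q,
    ...<2 lines>...
                       out=out,
                       weights=wgt)
    slices_having_nans = np.isnan(arr[-1, ...])
                                  ~~~^^^^^^^^^
IndexError: index -1 is out of bounds for axis 0 with size 0
```

>>> move_arm(
  increments=[
    {"xyz":[2,1,10],"roll":0,"grip":30},
    {"xyz":[0,0,22],"roll":0,"grip":30},
    {"xyz":[0,0,22],"roll":0,"grip":30},
    {"xyz":[0,0,22],"roll":0,"grip":30},
    {"xyz":[0,0,15],"roll":0,"grip":30},
  ],
)

```text
time_s: 23.07
position: [0.5241, 0.0657, 0.1241]
tcp_rot: [[0.997, 0.082, -0.003], [0.082, -0.997, -0.0], [-0.003, -0.0, -1.0]]
force: [-0.3, -0.0, -2.1]
opening: 0.529
grasp_force: 29.7
```

>>> move_arm(
  increments=[
    {"xyz":[10,0,0],"roll":0,"grip":30},
    {"xyz":[10,0,0],"roll":0,"grip":30},
    {"xyz":[10,0,0],"roll":0,"grip":30},
    {"xyz":[10,0,0],"roll":0,"grip":30},
    {"xyz":[5,0,0],"roll":0,"grip":30},
  ],
)

```text
time_s: 23.48
position: [0.5731, 0.0698, 0.1272]
tcp_rot: [[0.997, 0.082, 0.004], [0.082, -0.997, -0.0], [0.004, 0.001, -1.0]]
force: [0.5, 0.7, -1.0]
opening: 0.53
grasp_force: 29.8
```

```bash
python3 -c "
from h import *
prof(-38,12); front(-30,4,.09); look(-38,12,'side',.005,.14,-20); prof(38,74)
s=bot.read_state(); print(s['opening'])
"
```

```text
tool rack [-43.61936287 -16.78196532] z 0.12724233331310134 F [ 0.5  0.7 -1. ]
rear x [35.2 35.3] slope deg -149.99 z0 245.3 y [4.5 8.2]
front x -58.7 yaw 0.1 108 of 144
side 739 x [-64.7 -62.7 -21.1 -20. ] y [-37.7 -35.3  10.2  12. ] z [0.006 0.07  0.137]
((-42.285518646240234, -12.947734832763672), (50.06484603881836, 43.98479080200195), 88.98709869384766)
tool rack [-46.09680362 -16.08812757] z 0.12677527871087646 F [ 0.1 -0.6 -2.3]
rear x [53.3 57.3] slope deg -0.38 z0 157.0 y [39.8 72.2]
0.5283399978625972
```

>>> move_arm(
  increments=[
    {"xyz":[0,0,4],"roll":0,"grip":30},
    {"xyz":[0,0,3],"roll":0,"grip":30},
    {"xyz":[0,0,2],"roll":0,"grip":30},
    {"xyz":[0,0,1],"roll":0,"grip":30},
    {"xyz":[0,0,0],"roll":0,"grip":30},
  ],
)

```text
time_s: 24.1
position: [0.5685, 0.0705, 0.1175]
tcp_rot: [[0.996, 0.085, -0.002], [0.085, -0.996, -0.001], [-0.002, 0.001, -1.0]]
force: [-3.9, -1.0, 6.6]
opening: 0.524
grasp_force: 29.9
```

>>> move_arm(
  increments=[
    {"xyz":[0,0,0],"roll":0,"grip":60},
    {"xyz":[0,0,0],"roll":0,"grip":62},
    {"xyz":[0,0,0],"roll":0,"grip":62},
    {"xyz":[0,0,0],"roll":0,"grip":62},
  ],
)

```text
time_s: 24.43
position: [0.5699, 0.0709, 0.1165]
tcp_rot: [[0.996, 0.084, 0.0], [0.084, -0.996, 0.0], [0.0, -0.0, -1.0]]
force: [0.1, -0.3, -0.2]
opening: 0.614
grasp_force: 0.0
```

>>> move_arm(
  increments=[
    {"xyz":[-8,0,0],"roll":0,"grip":62},
    {"xyz":[-8,0,0],"roll":0,"grip":62},
    {"xyz":[0,0,0],"roll":0,"grip":30},
    {"xyz":[0,0,0],"roll":0,"grip":30},
    {"xyz":[0,0,0],"roll":0,"grip":30},
  ],
)

```text
time_s: 24.85
position: [0.5535, 0.0695, 0.1165]
tcp_rot: [[0.996, 0.084, -0.0], [0.084, -0.996, 0.0], [-0.0, -0.0, -1.0]]
force: [-1.7, -0.0, -0.0]
opening: 0.526
grasp_force: 29.9
```

```bash
python3 -c "
from h import *
front(-32,4,.09); look(-45,14,'side',.03,.09,-30); s=bot.read_state(); print(s['opening'],s['grasp_force'],s['force'],s['position'],w2r(s['position']))
"
```

```text
front x -63.3 yaw -0.1 115 of 119
side 313 x [-65.3 -64.8 -31.2 -30.1] y [-40.2 -36.9  10.1  10.7] z [0.032 0.061 0.089]
((-47.68971633911133, -14.791631698608398), (51.01060104370117, 34.96298599243164), 89.71326446533203)
0.522947232060506 29.94093647513182 [-1.62711776 -0.44740996 -0.1242615 ] [0.55347286 0.06949389 0.11647298] [-63.15713091 -15.42155462]
```

>>> move_arm(
  increments=[
    {"xyz":[4,0,0],"roll":0,"grip":30},
    {"xyz":[4,0,0],"roll":0,"grip":30},
    {"xyz":[4,0,0],"roll":0,"grip":30},
    {"xyz":[4,0,0],"roll":0,"grip":30},
    {"xyz":[2.5,0,0],"roll":0,"grip":30},
  ],
)

```text
time_s: 25.37
position: [0.5729, 0.071, 0.1165]
tcp_rot: [[0.996, 0.084, -0.0], [0.084, -0.996, -0.0], [-0.0, 0.0, -1.0]]
force: [-3.2, -1.3, 5.0]
opening: 0.528
grasp_force: 29.9
```

>>> move_arm(
  increments=[
    {"xyz":[0,0,0],"roll":0,"grip":60},
    {"xyz":[0,0,0],"roll":0,"grip":62},
    {"xyz":[0,0,0],"roll":0,"grip":62},
  ],
)

```text
time_s: 25.62
position: [0.5726, 0.0711, 0.1166]
tcp_rot: [[0.996, 0.084, 0.001], [0.084, -0.996, 0.0], [0.001, -0.0, -1.0]]
force: [0.7, 0.4, -0.2]
opening: 0.611
grasp_force: 0.0
```

```bash
python3 -c "
from h import *
front(-32,4,.09);s=bot.read_state(); print(s['opening'],s['grasp_force'],s['force'],s['position'],w2r(s['position']))
"
```

```text
front x -44.0 yaw 0.7 119 of 123
0.610783202939464 0.0 [ 0.18122931 -0.66043048 -0.04243563] [0.57251067 0.07110976 0.11655471] [-44.05086401 -15.42106951]
```

>>> move_arm(
  increments=[
    {"xyz":[-3,0,0],"roll":0,"grip":62},
    {"xyz":[-3,0,0],"roll":0,"grip":62},
    {"xyz":[0,0,0],"roll":0,"grip":30},
    {"xyz":[0,0,0],"roll":0,"grip":30},
    {"xyz":[0,0,0],"roll":0,"grip":30},
  ],
)

```text
time_s: 26.08
position: [0.566, 0.0705, 0.1166]
tcp_rot: [[0.996, 0.084, -0.0], [0.084, -0.996, -0.0], [-0.0, 0.0, -1.0]]
force: [-0.8, -0.1, 0.2]
opening: 0.523
grasp_force: 30.0
```

>>> move_arm(
  increments=[
    {"xyz":[2,0,0],"roll":0,"grip":30},
    {"xyz":[2,0,0],"roll":0,"grip":30},
    {"xyz":[2,0,0],"roll":0,"grip":30},
    {"xyz":[0,0,0],"roll":0,"grip":30},
  ],
)

```text
time_s: 26.42
position: [0.5724, 0.0711, 0.1167]
tcp_rot: [[0.996, 0.084, 0.0], [0.084, -0.996, 0.0], [0.0, -0.0, -1.0]]
force: [-2.0, -0.3, 2.4]
opening: 0.518
grasp_force: 30.0
```

>>> move_arm(
  increments=[
    {"xyz":[0,0,0],"roll":0,"grip":60},
    {"xyz":[0,0,0],"roll":0,"grip":62},
    {"xyz":[0,0,0],"roll":0,"grip":62},
    {"xyz":[-10,0,0],"roll":0,"grip":62},
    {"xyz":[-15,0,0],"roll":0,"grip":0},
  ],
)

```text
time_s: 26.83
position: [0.5494, 0.0688, 0.1166]
tcp_rot: [[0.996, 0.084, 0.004], [0.084, -0.996, -0.0], [0.004, 0.0, -1.0]]
force: [-0.6, -0.3, 0.5]
opening: 0.588
grasp_force: 0.0
```

>>> move_arm(
  increments=[
    {"xyz":[0,0,0],"roll":0,"grip":0},
    {"xyz":[0,0,0],"roll":0,"grip":0},
    {"xyz":[0,0,4],"roll":0,"grip":0},
    {"xyz":[0,0,2],"roll":0,"grip":0},
    {"xyz":[0,0,0],"roll":0,"grip":0},
  ],
)

```text
time_s: 27.25
position: [0.5479, 0.069, 0.11]
tcp_rot: [[0.996, 0.084, -0.0], [0.084, -0.996, 0.0], [-0.0, -0.0, -1.0]]
force: [-0.2, 0.8, -0.2]
opening: 0.246
grasp_force: 0.0
```

```bash
python3 -c "
from h import *
front(-32,4,.09);prof(-38,12);s=bot.read_state(); print(s['opening'],s['grasp_force'],s['force'],s['position'],w2r(s['position']))
"
```

```text
front x -37.7 yaw 0.1 120 of 124
tool rack [-68.85728992 -15.52095093] z 0.11012817671486179 F [-0.2 -0.2 -0.4]
rear x [54.7 56. ] slope deg 0.11 z0 156.5 y [-36.6   7.6]
0.1615528600119629 0.0 [ 0.78972404 -0.86100645  0.28265915] [0.5477603  0.06894357 0.11024248] [-68.89576534 -15.48691867]
```

>>> move_arm(
  increments=[
    {"xyz":[6,0,0],"roll":0,"grip":0},
    {"xyz":[6,0,0],"roll":0,"grip":0},
    {"xyz":[5,0,0],"roll":0,"grip":0},
    {"xyz":[2.5,0,0],"roll":0,"grip":0},
    {"xyz":[1,0,3],"roll":0,"grip":0},
  ],
)

```text
time_s: 27.77
position: [0.5682, 0.0706, 0.1079]
tcp_rot: [[0.996, 0.084, -0.0], [0.084, -0.996, -0.0], [-0.0, 0.0, -1.0]]
force: [-2.8, -0.7, 2.0]
opening: 0.002
grasp_force: 1.3
```

>>> move_arm(
  increments=[
    {"xyz":[1,0,3],"roll":0,"grip":0},
    {"xyz":[1,0,3],"roll":0,"grip":0},
    {"xyz":[1.2,0,3],"roll":0,"grip":0},
    {"xyz":[0,0,0],"roll":0,"grip":0},
  ],
)

```text
time_s: 28.1
position: [0.5705, 0.071, 0.0977]
tcp_rot: [[0.996, 0.084, -0.001], [0.084, -0.996, 0.0], [-0.001, -0.0, -1.0]]
force: [-0.8, -0.3, 0.6]
opening: 0.005
grasp_force: 0.6
```

```bash
python3 -c "
from h import *
front(-32,4,.09);prof(-38,12)
"
```

```text
front x -34.6 yaw -0.1 114 of 115
tool rack [-45.6991246  -15.39681142] z 0.0979662158602863 F [-1.  -0.2  0.1]
rear x [55.4 56.3] slope deg -2.89 z0 158.8 y [-36.    8.2]
```

>>> move_arm(
  increments=[
    {"xyz":[-3,0,0],"roll":0,"grip":0},
    {"xyz":[-4,0,0],"roll":0,"grip":0},
    {"xyz":[-4,0,0],"roll":0,"grip":0},
    {"xyz":[0,0,0],"roll":0,"grip":0},
  ],
)

```text
time_s: 28.53
position: [0.5589, 0.0701, 0.0986]
tcp_rot: [[0.996, 0.084, -0.001], [0.084, -0.996, 0.0], [-0.001, -0.0, -1.0]]
force: [-1.1, 0.1, -0.8]
opening: 0.004
grasp_force: 0.0
```

```bash
python3 -c "
from h import *
front(-32,4,.09);prof(-38,12);front(44,66,.09)
"
```

```text
front x -35.0 yaw 0.3 115 of 116
tool rack [-57.04200365 -15.4059431 ] z 0.09871197046816894 F [0.3 0.6 0.1]
rear x [55.2 56.3] slope deg -0.44 z0 156.9 y [-35.9   7.9]
front x -33.5 yaw 0.9 84 of 85
```

>>> move_arm(
  increments=[
    {"xyz":[3,0,-10],"roll":0,"grip":0},
    {"xyz":[4,0,0],"roll":0,"grip":0},
    {"xyz":[3,0,2],"roll":0,"grip":0},
    {"xyz":[1.2,0,3],"roll":0,"grip":0},
    {"xyz":[1.2,0,3],"roll":0,"grip":0},
  ],
)

```text
time_s: 29.1
position: [0.5717, 0.0711, 0.0999]
tcp_rot: [[0.996, 0.084, -0.002], [0.084, -0.996, 0.0], [-0.002, -0.0, -1.0]]
force: [-2.6, 0.4, 2.6]
opening: 0.004
grasp_force: 1.4
```

>>> move_arm(
  increments=[
    {"xyz":[0.6,0,1.5],"roll":0,"grip":0},
    {"xyz":[0,0,0.5],"roll":0,"grip":0},
    {"xyz":[0,0,0],"roll":0,"grip":0},
  ],
)

```text
time_s: 29.35
position: [0.5718, 0.0712, 0.0978]
tcp_rot: [[0.996, 0.084, -0.003], [0.084, -0.996, 0.0], [-0.003, -0.0, -1.0]]
force: [-3.0, -0.3, 0.6]
opening: 0.006
grasp_force: 1.3
```

```bash
python3 -c "
from h import *
front(-32,4,.09);prof(-38,12)
"
```

```text
front x -33.5 yaw -0.2 115 of 115
tool rack [-44.59485265 -15.28227974] z 0.0979456483821552 F [-2.5  0.3 -0.4]
rear x [55.2 56. ] slope deg -2.29 z0 158.7 y [-35.8   9.2]
```

>>> move_arm(
  increments=[
    {"xyz":[-3,0,0],"roll":0,"grip":0},
    {"xyz":[-4,0,0],"roll":0,"grip":0},
    {"xyz":[-4,0,0],"roll":0,"grip":0},
    {"xyz":[0,0,0],"roll":0,"grip":0},
  ],
)

```text
time_s: 29.78
position: [0.5615, 0.0702, 0.0987]
tcp_rot: [[0.996, 0.084, 0.0], [0.084, -0.996, 0.0], [0.0, -0.0, -1.0]]
force: [-0.5, -0.4, 0.4]
opening: 0.006
grasp_force: 0.0
```

```bash
python3 -c "
from h import *
front(-32,4,.09);prof(-38,12);front(44,66,.09)
"
```

```text
front x -34.1 yaw 0.2 112 of 114
tool rack [-54.62434147 -15.47960387] z 0.09878832821700066 F [ 0.2  0.7 -0.5]
rear x [55.  56.1] slope deg -1.1 z0 157.2 y [-36.9   8.8]
front x -33.8 yaw -1.0 75 of 75
```

Both placed cartons and c now line up at about -34. Next is the stop handle.

>>> move_arm(
  increments=[
    {"xyz":[-15,0,0],"roll":0,"grip":0},
    {"xyz":[-25,0,-15],"roll":0,"grip":50},
    {"xyz":[0,25,-20],"roll":0,"grip":50},
    {"xyz":[0,30,0],"roll":0,"grip":50},
    {"xyz":[0,32,0],"roll":0,"grip":50},
  ],
)

```text
time_s: 30.35
position: [0.5305, -0.0202, 0.135]
tcp_rot: [[0.996, 0.086, 0.004], [0.086, -0.996, -0.001], [0.004, 0.001, -1.0]]
force: [0.8, 0.7, -0.8]
opening: 0.225
grasp_force: 0.0
```

>>> move_arm(
  increments=[
    {"xyz":[0,0,0],"roll":0,"grip":50},
    {"xyz":[0,0,0],"roll":0,"grip":50},
  ],
)

```text
time_s: 30.52
position: [0.5302, -0.0214, 0.1339]
tcp_rot: [[0.997, 0.081, 0.002], [0.081, -0.997, -0.0], [0.001, 0.0, -1.0]]
force: [-0.5, 0.5, -0.1]
opening: 0.374
grasp_force: 0.0
```

```bash
python3 -c "
from h import *
s=bot.read_state(); print(s['opening'],s['position'],w2r(s['position']))
x,y=r2w(-94.5,-103); go(x,y,.048,4.85)
im,d=bot.capture('side'); P,u,v=cloud(d,'side'); rr=w2r(P); z=P[:,2]
m=(rr[:,0]>-112)&(rr[:,0]<-78)&(rr[:,1]<-80)&(rr[:,1]>-125)&(z>.07)&(z<.09); print(rr[m].min(0),rr[m].max(0),m.sum())
"
```

```text
0.37388570936697146 [ 0.53024696 -0.02144786  0.13387536] [ -93.98876144 -104.07399893]
roll -0.0038 shift [-0.6 -1.1 85.9]
[-106.46175164 -111.25057447] [-82.73432526 -91.0673989 ] 49
```

Aligned over the handle. I lower, grip, then push the stop up.

>>> move_arm(
  increments=[
    {"xyz":[-0.5,-1,10],"roll":-0.004,"grip":50},
    {"xyz":[0,0,15],"roll":0,"grip":50},
    {"xyz":[0,0,20],"roll":0,"grip":50},
    {"xyz":[0,0,20],"roll":0,"grip":50},
    {"xyz":[0,0,19],"roll":0,"grip":50},
  ],
)

```text
time_s: 30.98
position: [0.5281, -0.0172, 0.048]
tcp_rot: [[0.996, 0.09, -0.001], [0.09, -0.996, 0.0], [-0.001, -0.001, -1.0]]
force: [-0.5, 0.1, -0.2]
opening: 0.497
grasp_force: 0.0
```

>>> move_arm(
  increments=[
    {"xyz":[0,0,0],"roll":0,"grip":5},
    {"xyz":[0,0,0],"roll":0,"grip":5},
    {"xyz":[0,0,0],"roll":0,"grip":5},
    {"xyz":[0,0,0],"roll":0,"grip":5},
    {"xyz":[0,0,0],"roll":0,"grip":5},
  ],
)

```text
time_s: 31.4
position: [0.5297, -0.0191, 0.0506]
tcp_rot: [[0.996, 0.089, 0.002], [0.089, -0.996, -0.001], [0.002, 0.001, -1.0]]
force: [0.0, -2.5, -0.8]
opening: 0.205
grasp_force: 1.0
```

>>> move_arm(
  increments=[
    {"xyz":[0,0,0],"roll":0,"grip":5},
    {"xyz":[0,0,0],"roll":0,"grip":5},
    {"xyz":[0,-3,0],"roll":0,"grip":5},
    {"xyz":[0,-4,0],"roll":0,"grip":5},
    {"xyz":[0,-4,0],"roll":0,"grip":5},
  ],
)

```text
time_s: 31.82
position: [0.5288, -0.0083, 0.0505]
tcp_rot: [[0.996, 0.088, 0.002], [0.088, -0.996, -0.001], [0.002, 0.001, -1.0]]
force: [-0.1, -1.9, 5.7]
opening: 0.18
grasp_force: 30.0
```

>>> move_arm(
  increments=[
    {"xyz":[0,-6,0],"roll":0,"grip":5},
    {"xyz":[0,-6,0],"roll":0,"grip":5},
    {"xyz":[0,-6,0],"roll":0,"grip":5},
    {"xyz":[0,-6,0],"roll":0,"grip":5},
    {"xyz":[0,-6,0],"roll":0,"grip":5},
  ],
)

```text
time_s: 32.23
position: [0.5263, 0.0219, 0.0505]
tcp_rot: [[0.996, 0.088, 0.003], [0.088, -0.996, -0.001], [0.003, 0.001, -1.0]]
force: [1.1, -2.0, 6.2]
opening: 0.181
grasp_force: 30.0
```

>>> move_arm(
  increments=[
    {"xyz":[0,-4,0],"roll":0,"grip":5},
    {"xyz":[0,-4,0],"roll":0,"grip":5},
    {"xyz":[0,-4,0],"roll":0,"grip":5},
    {"xyz":[0,-4,0],"roll":0,"grip":5},
    {"xyz":[0,-4,0],"roll":0,"grip":5},
  ],
)

```text
time_s: 32.65
position: [0.5246, 0.0416, 0.0505]
tcp_rot: [[0.996, 0.088, 0.003], [0.088, -0.996, -0.001], [0.003, 0.001, -1.0]]
force: [-0.5, -4.0, 6.1]
opening: 0.181
grasp_force: 30.0
```

>>> move_arm(
  increments=[
    {"xyz":[0,-4,0],"roll":0,"grip":5},
    {"xyz":[0,-4,0],"roll":0,"grip":5},
    {"xyz":[0,-4,0],"roll":0,"grip":5},
    {"xyz":[0,-4,0],"roll":0,"grip":5},
    {"xyz":[0,-4,0],"roll":0,"grip":5},
  ],
)

```text
time_s: 33.07
position: [0.5229, 0.0614, 0.0505]
tcp_rot: [[0.996, 0.088, 0.003], [0.088, -0.996, -0.001], [0.003, 0.001, -1.0]]
force: [0.3, -4.3, 6.3]
opening: 0.181
grasp_force: 30.0
```

```bash
python3 -c "
from h import *
s=bot.read_state(); print(s['opening'],s['position'],w2r(s['position']),s['force'])
prof(-38,30);prof(38,74)
x,y=r2w(-95,27); go(x,y,.05,4.85)
"
```

```text
0.18137498379928502 [0.52294513 0.06140365 0.05050901] [-94.25956012 -20.90178412] [ 0.29093198 -4.34050292  6.28151985]
tool rack [-94.25956012 -20.90178412] z 0.05050901096771405 F [ 0.3 -4.3  6.3]
rear x [53.6 55.3] slope deg -0.54 z0 156.9 y [-15.2  29.3]
tool rack [-94.27934575 -20.15511799] z 0.05050072589908697 F [ 1.  -2.1  5.4]
rear x [54.6 57.8] slope deg -0.55 z0 156.8 y [40.2 72.3]
roll 0.0035 shift [ -0.7 -47.2   0.5]
```

>>> move_arm(
  increments=[
    {"xyz":[0,-3.5,0],"roll":0,"grip":5},
    {"xyz":[0,-3.5,0],"roll":0,"grip":5},
    {"xyz":[0,-3.5,0],"roll":0,"grip":5},
    {"xyz":[0,-3.5,0],"roll":0,"grip":5},
    {"xyz":[0,-3.5,0],"roll":0,"grip":5},
  ],
)

```text
time_s: 33.58
position: [0.5215, 0.0787, 0.0505]
tcp_rot: [[0.996, 0.088, 0.003], [0.088, -0.996, -0.001], [0.003, 0.001, -1.0]]
force: [0.7, -3.3, 4.5]
opening: 0.182
grasp_force: 30.0
```

>>> move_arm(
  increments=[
    {"xyz":[0,-3.5,0],"roll":0,"grip":5},
    {"xyz":[0,-3.5,0],"roll":0,"grip":5},
    {"xyz":[0,-3.5,0],"roll":0,"grip":5},
    {"xyz":[0,-3.5,0],"roll":0,"grip":5},
    {"xyz":[0,-3,0],"roll":0,"grip":5},
  ],
)

```text
time_s: 34.0
position: [0.5201, 0.0957, 0.0505]
tcp_rot: [[0.996, 0.088, 0.003], [0.088, -0.996, -0.001], [0.003, 0.001, -1.0]]
force: [1.0, -4.4, 5.5]
opening: 0.182
grasp_force: 30.0
```

```bash
python3 -c "
from h import *
prof(-5,60);prof(60,100);prof(100,148)
x,y=r2w(-95,27); go(x,y,.05,4.85)
"
```

```text
tool rack [-94.22669903  13.51563377] z 0.05049442716632613 F [ 1.  -4.4  5.5]
rear x [53.1 54.3] slope deg 0.03 z0 156.7 y [18.5 58.2]
tool rack [-94.25734633  14.05996467] z 0.050490786121104386 F [ 1.2 -2.6  4.8]
rear x [54.7 55.8] slope deg 0.04 z0 157.0 y [61.2 98.9]
tool rack [-94.24196704  14.0263214 ] z 0.05050656310241981 F [ 1.6 -1.6  5.4]
rear x [59.6 68.1] slope deg 0.42 z0 156.5 y [101.2 140. ]
roll 0.0035 shift [ -0.7 -13.    0.5]
```

>>> move_arm(
  increments=[
    {"xyz":[0,-2.5,0],"roll":0,"grip":5},
    {"xyz":[0,-2.5,0],"roll":0,"grip":5},
    {"xyz":[0,-2,0],"roll":0,"grip":5},
    {"xyz":[0,-2,0],"roll":0,"grip":5},
  ],
)

```text
time_s: 34.48
position: [0.5194, 0.1043, 0.0505]
tcp_rot: [[0.996, 0.088, 0.003], [0.088, -0.996, -0.001], [0.003, 0.002, -1.0]]
force: [0.6, -5.4, 5.0]
opening: 0.181
grasp_force: 30.0
```

```bash
python3 -c "
from h import *
im,d=bot.capture('side'); P,u,v=cloud(d,'side'); rr=w2r(P); z=P[:,2]
for a,b in((38,60),(73,100),(115,140)):
  m=(rr[:,1]>a)&(rr[:,1]<b)&(z>.095)&(z<.15)&(rr[:,0]<-20)&(rr[:,0]>-60); q=np.polyfit(rr[m,1],rr[m,0],1); print(a,m.sum(),np.percentile(rr[m,0],[10,50,90]).round(1),q[0])
x,y=r2w(-95,27); go(x,y,.05,4.85)
"
```

```text
38 37 [-35.3 -34.4 -32.9] -0.003569662845517622
73 91 [-35.3 -34.2 -33. ] 0.036086251819499364
115 44 [-35.5 -34.2 -33. ] 0.12960042908770497
roll 0.0039 shift [-0.8 -4.5  0.5]
```

>>> move_arm(
  increments=[
    {"xyz":[0,-1,0],"roll":0,"grip":5},
    {"xyz":[0,-1,0],"roll":0,"grip":5},
  ],
)

```text
time_s: 34.7
position: [0.5193, 0.1052, 0.0505]
tcp_rot: [[0.996, 0.09, 0.003], [0.09, -0.996, -0.003], [0.003, 0.004, -1.0]]
force: [0.2, -14.6, 5.3]
opening: 0.181
grasp_force: 30.0
```

>>> move_arm(
  increments=[
    {"xyz":[0,-1,0],"roll":0,"grip":5},
  ],
)

```text
time_s: 34.78
position: [0.5193, 0.1053, 0.0505]
tcp_rot: [[0.996, 0.091, 0.003], [0.091, -0.996, -0.005], [0.003, 0.005, -1.0]]
force: [1.4, -17.4, 5.7]
opening: 0.184
grasp_force: 30.0
```

>>> move_arm(
  increments=[
    {"xyz":[0,-1,0],"roll":0,"grip":5},
    {"xyz":[0,0,0],"roll":0,"grip":5},
  ],
)

```text
time_s: 34.95
position: [0.5193, 0.1053, 0.0505]
tcp_rot: [[0.996, 0.09, 0.003], [0.09, -0.996, -0.006], [0.002, 0.006, -1.0]]
force: [0.5, -16.8, 5.2]
opening: 0.182
grasp_force: 30.1
```

```bash
python3 -c "
from h import *
s=bot.read_state(); print(w2r(s['position']),s['force'])
for n in ('side','top'):
  im,d=bot.capture(n); P,u,v=cloud(d,n); rr=w2r(P); z=P[:,2]
  if n=='side': cv2.imwrite('pics/side5.png',cv2.resize(im[200:320,160:320],(800,600),interpolation=cv2.INTER_CUBIC)[:,:,::-1])
  m=(rr[:,0]>-60)&(rr[:,0]<-6)&(z>.154)&(z<.163)&(rr[:,1]>0)&(rr[:,1]<149); print(n,m.sum(),np.percentile(rr[m,1],[0,2,98,100]).round(1),np.histogram(rr[m,1],np.arange(20,155,5))[0])
  m=(rr[:,0]>-112)&(rr[:,0]<-60)&(z>.015)&(z<.09)&(rr[:,1]>0)&(rr[:,1]<50); print('handle',rr[m].min(0),rr[m].max(0)) if m.sum() else 0
"
```

```text
[-94.22597882  23.14285861] [  0.49715111 -16.79321621   5.19867551]
side 351 [ 29.1  31.8 146.8 148.3] [ 0  1 13 16  7 15 16 13 17 13 13 12 16 15 11 19 17 15 13 14 20 17 14 18
 15 11]
handle [-107.24479862    5.37158756] [-60.5998171   42.59598204]
top 155 [ 29.5  30.7 148.6 149. ] [ 0  1 11 13 11 10 10 10  8  9 10  9  7  9  6  5  6  4  4  0  0  0  0  0
  3  9]
```

View pics/side5.png

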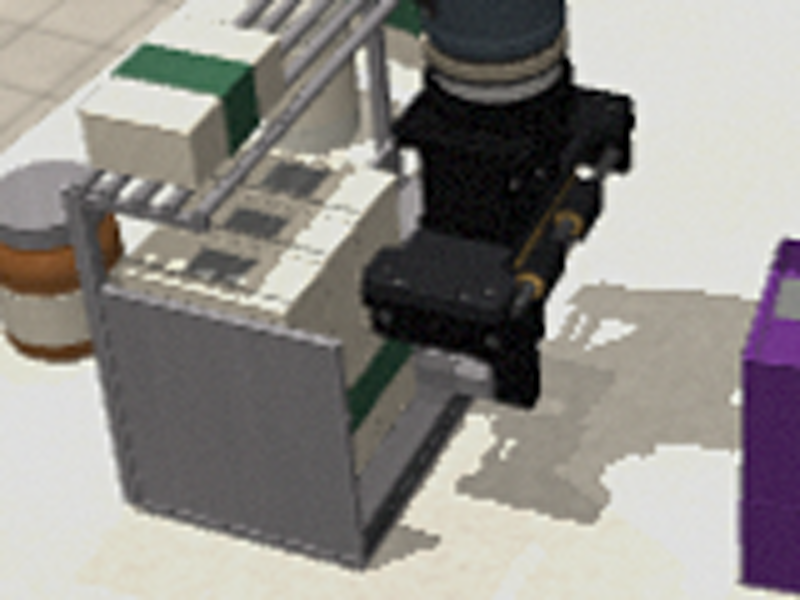

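All three cartons stand in one contiguous block (crop (270,250)), spanning rack y 30 to 150 = 120 mm. I press slightly harder.

>>> move_arm(
  increments=[
    {"xyz":[0,-1.5,0],"roll":0,"grip":5},
    {"xyz":[0,0,0],"roll":0,"grip":5},
  ],
)

```text
time_s: 35.22
position: [0.5192, 0.1054, 0.0505]
tcp_rot: [[0.996, 0.091, 0.003], [0.091, -0.996, -0.008], [0.002, 0.008, -1.0]]
force: [1.3, -22.8, 5.1]
opening: 0.181
grasp_force: 30.1
```

>>> move_arm(
  increments=[
    {"xyz":[0,-1.5,0],"roll":0,"grip":5},
    {"xyz":[0,0,0],"roll":0,"grip":5},
  ],
)

```text
time_s: 35.38
position: [0.5193, 0.1055, 0.0505]
tcp_rot: [[0.996, 0.093, 0.003], [0.093, -0.996, -0.01], [0.002, 0.01, -1.0]]
force: [0.8, -29.3, 5.9]
opening: 0.179
grasp_force: 30.1
```

>>> move_arm(
  increments=[
    {"xyz":[0,0,0],"roll":0,"grip":45},
    {"xyz":[0,0,0],"roll":0,"grip":45},
    {"xyz":[0,0,0],"roll":0,"grip":45},
    {"xyz":[0,0,0],"roll":0,"grip":45},
    {"xyz":[0,0,0],"roll":0,"grip":45},
  ],
)

```text
time_s: 35.8
position: [0.5167, 0.1125, 0.0494]
tcp_rot: [[0.996, 0.088, -0.001], [0.088, -0.996, 0.0], [-0.001, -0.001, -1.0]]
force: [0.4, 0.5, -0.6]
opening: 0.421
grasp_force: 0.0
```

```bash
python3 -c "
from h import *
s=bot.read_state(); print(s['opening'],s['position'],w2r(s['position']),s['force'],s['grasp_force'],s['tcp_rot'])
"
```

```text
0.4212979526739548 [0.51665206 0.11248585 0.04936665] [-96.21123126  30.52957155] [ 0.36288246  0.48615482 -0.55379886] 0.0 [[ 9.96121938e-01  8.79762928e-02 -1.12066608e-03]
 [ 8.79768777e-02 -9.96122400e-01  4.83624102e-04]
 [-1.07377313e-03 -5.80341281e-04 -9.99999255e-01]]
```

>>> move_arm(
  increments=[
    {"xyz":[0,3,0],"roll":0,"grip":50},
    {"xyz":[0,3,0],"roll":0,"grip":50},
    {"xyz":[0,0,-5],"roll":0,"grip":50},
    {"xyz":[0,0,-15],"roll":0,"grip":50},
    {"xyz":[0,0,-20],"roll":0,"grip":50},
  ],
)

```text
time_s: 36.22
position: [0.5164, 0.1062, 0.0889]
tcp_rot: [[0.996, 0.088, -0.004], [0.088, -0.996, 0.0], [-0.004, -0.001, -1.0]]
force: [0.5, -0.7, 0.4]
opening: 0.499
grasp_force: 0.0
```

>>> move_arm(
  increments=[
    {"xyz":[-5,0,-25],"roll":0,"grip":50},
    {"xyz":[-10,0,-25],"roll":0,"grip":50},
    {"xyz":[-15,10,-25],"roll":0,"grip":50},
    {"xyz":[-10,20,-20],"roll":0,"grip":50},
    {"xyz":[0,20,0],"roll":0,"grip":50},
  ],
)

```text
time_s: 36.63
position: [0.4819, 0.053, 0.1883]
tcp_rot: [[0.996, 0.09, 0.005], [0.09, -0.996, -0.0], [0.005, 0.001, -1.0]]
force: [0.1, 0.1, 0.0]
opening: 0.498
grasp_force: 0.0
```

>>> move_arm(
  increments=[
    {"xyz":[0,30,0],"roll":0,"grip":50},
    {"xyz":[0,30,0],"roll":0,"grip":50},
    {"xyz":[0,30,0],"roll":0,"grip":50},
    {"xyz":[0,20,0],"roll":0,"grip":50},
    {"xyz":[0,0,0],"roll":0,"grip":50},
  ],
)

```text
time_s: 37.05
position: [0.4933, -0.0604, 0.1851]
tcp_rot: [[0.996, 0.084, 0.002], [0.084, -0.996, -0.002], [0.002, 0.002, -1.0]]
force: [0.4, -0.4, -0.3]
opening: 0.499
grasp_force: 0.0
```

```bash
python3 -c "
from h import *
s=bot.read_state(); print(s['time_s'],s['position'],s['force'])
for n in ('side','top'):
  im,d=bot.capture(n); P,u,v=cloud(d,n); rr=w2r(P); z=P[:,2]
  if n=='top': cv2.imwrite('pics/top9.png',im[:,:,::-1])
  m=(rr[:,0]>-60)&(rr[:,0]<-6)&(z>.154)&(z<.163)&(rr[:,1]>0)&(rr[:,1]<149); print(n,m.sum(),np.percentile(rr[m],[0,2,98,100],axis=0).T.round(1))
  m=(rr[:,0]>-112)&(rr[:,0]<-75)&(z>.05)&(z<.09)&(rr[:,1]>0)&(rr[:,1]<50); print('handle',rr[m].min(0),rr[m].max(0)) if m.sum() else 0
  for a,b in((33,72),(79,106),(112,140)):
    m=(rr[:,1]>a)&(rr[:,1]<b)&(z>.09)&(z<.15)&(rr[:,0]<-28)&(rr[:,0]>-42)
    if m.sum()>10: print(a,m.sum(),np.median(rr[m,0]).round(1),np.degrees(np.polyfit(rr[m,1],rr[m,0],1)[0]).round(1))
"
```

```text
37.05 [ 0.4933344  -0.06042348  0.18510697] [ 0.44870754 -0.42724304 -0.31764772]
side 342 [[-35.7 -34.7  -6.7  -6. ]
 [ 27.5  31.8 145.9 148. ]]
handle [-106.47080666   15.13509025] [-82.59467635  33.9400172 ]
33 152 -34.2 1.9
79 112 -34.1 2.0
112 49 -34.2 3.7
top 731 [[-35.5 -34.6  -6.4  -6. ]
 [ 29.2  31.3 146.6 149. ]]
handle [-105.81930255   16.24919495] [-82.64532895  31.91949357]
33 76 -34.5 2.0
79 55 -34.3 2.3
112 56 -34.5 2.1
```

View pics/top9.png

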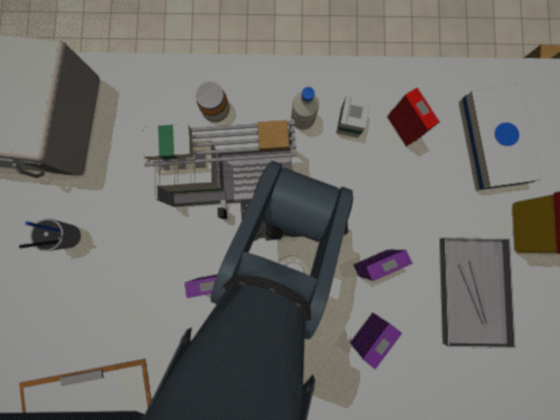

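The row at top (190,170) is flush and packed, the stop is up against it, the arm is clear and the bystanders are in place.

```bash
python3 -c "
from rig import bot
print(bot.hand_in())"
```

```text
the job is handed in; nothing more can be done
None
```

Job handed in at about 37 s: the row c, a, b stands square against the rear rail, packed to 120 mm, the stop pressed up with about 29 N and released. One push on a peaked at about 50 N at the wrist (12 s), possibly from the gripper body on its top, where the limit is 40 N.

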